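# Lock the instrument's cover fastener with the screwdriver

### The arm

A 7-joint arm with a two-finger parallel gripper is mounted at the origin on a cart in front of the work surface, level with it; the furniture and walls round the work are solid. World frame = base frame: x ahead of the robot, y to its left, z up, the work surface at z = 0. Lengths are in m, angles in rad, forces in N, time in s.
With the tool pointing down it reaches from about 0.4 to 0.9 m from the base axis. Payload 5.5 kg.
Tool frame: the origin (TCP) lies midway between the tips of the shut fingers; the grasp point (between the pads) lies bot.grip_point_offset behind it (bot.grip_point_offset is the distance from the TCP to the grasp point, in m); z points along the fingers, y is the direction in which the jaws open and shut (so a half turn about z gives the same grasp; the last joint's range is limited). The gripper opens to 85 mm and grips with 20 to 120 N. Pads are 22 mm wide; open, the fingers measure 114 mm over their backs; the gripper's body (76 mm by 85 mm) begins 54 mm behind the grasp point. The pads swing forward as they close: fully open they stand 13 mm farther back than shut.
Start: joints at [-1.085, 0.501, -0.427, 1.55, 0.221, 1.138, -0.21], TCP at [0.144, 0.634, 0.231] pointing down, gripper open.
Joint ranges: [-2.88, 2.88], [-0.31, 2.03], [-1.54, 1.56], [0.2, 2.42], [-1.41, 4.55], [0.19, 2.02], [-2.57, 2.57]. Speed limits (rad/s): [2.57, 2.57, 3.14, 3.14, 3.14, 3.14, 3.14].

### API

Orientations are given as a unit quaternion [w, x, y, z].
In Python, from station import bot gives the robot as it stands.
- The arm moves only by the tool jog_arm, never from a script. Its argument "commands" is a list of rows, each a list of 3 entries, a list of its own where there are three numbers: the shift along the tool's x, y, z in cm, then the turn, a rotation vector about the tool's x, y, z in degrees, then the opening, from -1 (shut) to 1 (fully open). A call has 1 to 8 rows; each row is the pose to reach, as a shift and turn from the pose commanded when the call began, along the tool's axes at that moment; what a row does not reach only later rows make up. A row lasts 1/12 s, in which the tool goes at most 41.7 mm and 7.16 degrees, less where a joint would pass 70% of its speed; a pose out of reach is approached as far as the arm can. A call with a gripper value outside its range is refused whole. The fingers move at their own pace and stop on an object; "force" is the grip in N (left out, the last holds). Time passes only in rows, so rows that repeat a pose let the fingers close. It gives the time, the measured TCP pose, the force and the opening at its end, in the units of the state.
- bot.sense(): the state, without advancing time (a new reading comes with each control period).
- bot.read_camera(name): name is "scene" or "top" or "wrist"; returns a dict with "image" (400x640x3 uint8, red, green, blue), "K" (3x3 intrinsics, pixels), "D" ([k1, k2, p1, p2, k3] as OpenCV has them; the pictures are not rectified), "pose" (4x4, takes a point from camera to world coordinates). Camera axes: x right, y up, looking along -z (the intrinsics and any distortion apply to the point x, -y, -z); pixel columns grow to the right and rows downward; lengths in m; the calibration is good to about 2 mm. A picture is of the moment at which its call begins. There is no depth.
- bot.sign_off(): hands the job in, once; it reports no verdict.
The state is a dict: "t": time; "q": joint angles; "qd": joint speeds; "tau": joint torques, N m; "tcp_pos": TCP position; "tool_rot": TCP orientation; "wrist_force": force on the tool from outside, world axes, zero at the start; "ft_torque": the same for the moment, N m; "gripper_width": finger opening in m.
Only numpy, scipy, OpenCV 4.12 (cv2) and the standard library are available. Lean on these libraries where they do the work, as an engineer would, in place of code of your own. Each camera call takes 0.05 s, during which the arm holds its last target.

### The job

Of the two slotted fasteners on the instrument's cover, the one at the case's right-hand end is still open. Take the screwdriver out of its stand, feel its bit into that fastener's slot, push the fastener in against its spring and, keeping the push on, turn it clockwise until it comes gently to its stop; then lift off so that it springs back up, locked. Do not press or twist hard on the case, keep the fingers off it, leave the bottle and the vial alone, and put the screwdriver back upright in its stand.

Things in the scene. Friction and masses are not known exactly. Their poses are not given: they have to be found in the camera images.
- screwdriver: flat-blade screwdriver, 140 mm long, 0.12 kg (may vary by a fifth), upright in the stand, bit down. Origin: middle of the bit's tip; z points up along the shaft to the handle. The blade is 12 mm wide along its own x, 2.4 mm thick along y. Shaft 8 mm in diameter from 14 to 65 mm above the tip; square black handle 26 x 26 mm, sides along x and y, from 65 mm (shoulder) to 140 mm above the tip
- stand: fixed grey block 60 x 60 x 75 mm with a 74 x 74 x 8 mm foot; origin at the centre of its underside. One upright 18 mm round through-hole at its centre (its mouth has a 2 mm chamfer); the screwdriver stands centred in it, its shoulder on the top, so its tip is then 10 mm above the worktop
- instrument: fixed low grey case, 110 (x) x 150 (y) x 58 mm high, origin at the centre of its underside. Two round steel fasteners 23 mm across in 29 mm wide, 24 mm deep wells: the open one near y = -42 mm (right-hand end seen from the robot), and a locked, immovable one at y = +42 mm. It takes at most about 55 N of contact force in all (e.g. a 12 N push with 0.1 N m of twist by the blade's edges)
- fastener_turn (a joint): clockwise angle (from above) of the open fastener, rad; at 0 its slot runs along the case's x. 0 to 0.35: open, free play; 1.30: hard stop. Resists with about 0.04 N m. A lug blocks it between 0.35 and 1.12 unless pushed in by 3.5 mm or more; beyond 1.12 it is clear and springs up, locked, when the push ends. Does not turn back by itself
- fastener_press (a joint): how far the open fastener is pushed in, m: 0 at rest to 0.005 at its hard stop. Its spring takes about 5 N to start, 8.5 N at 3.5 mm, 10 N at 5 mm. The slot through its centre is 14 mm long, 4 mm wide, 5 mm deep, closed at both ends, without chamfers, the same after a half turn
- blue_cap_bottle: small bottle with a screw cap, 51 mm in diameter, 96 mm high, standing left of the case; origin at the centre of its underside; a bystander
- vial: small capped vial, 27 mm in diameter, 60 mm high, standing beyond the case; origin at the centre of its underside; a bystander
- fastener_place (a point): centre of the open fastener's well, at the cover's top face, 58 mm above the worktop; axes as the case. The unpressed fastener's flat top lies between 1 mm above and 9 mm below this point, and its centre is off by up to 2 mm along the case's x and 2 mm along y (different each time, does not shift under work, not reported: find it by feel or by eye)

How it is judged:
By the outcome, as a careful person would: the job done as asked, in the order asked, and still so for the second after the job is handed in, with the robot touching nothing.
It also fails if it takes over 72 s, if anything falls off the work surface, if the arm or the gripper's body presses on something with over 40 N, if the wrist force passes 120 N, or if a joint passes its speed limit or range.

## Working session

There is one attempt and no reset: what is moved stays moved. The work goes in short steps, Python scripts to look and compute and a tool call to move; the robot and the scene stay as the last step left them, time stands still between calls to the robot, and variables do not carry over. Pictures are saved under pics/ and viewed, and the job is handed in when it is done.

Besides the shell and the picture viewer there is one more tool, called after "Request:" by a JSON object that holds its "method" and its "body". jog_arm: Moves the arm, as the interface text tells. Its arguments: {"type":"object","properties":{"commands":{"type":"array"},"force":{"type":"number"}},"required":["commands"]}

```bash
ls; mkdir -p pics
python3 - <<'E'
from station import bot
import cv2
s=bot.sense()
print({k:(v if not hasattr(v,'round') else v) for k,v in s.items()}, bot.grip_point_offset)
for n in ["scene","top","wrist"]:
    c=bot.read_camera(n); cv2.imwrite(f"pics/{n}0.png",c["image"][:,:,::-1]); print(n,c["K"],c["D"],c["pose"])
E
```

```text
pics
{'t': 0.0, 'q': array([-1.08478688,  0.50185833, -0.42681374,  1.55149366,  0.2208057 ,
        1.13831252, -0.21029295]), 'qd': array([-0.00025537, -0.00017903, -0.00018413, -0.00138919, -0.00090853,
       -0.00081583,  0.00031086]), 'tau': array([-1.96262536e-04, -5.69514120e+01, -5.81616014e+00, -2.80940491e+01,
        1.06377248e-02,  1.18151630e-02, -4.12686845e-06]), 'tcp_pos': array([0.14350189, 0.63321954, 0.23023662]), 'tool_rot': array([-1.44724828e-04,  1.11128274e-01,  9.93805563e-01, -9.94130111e-04]), 'wrist_force': array([ 0.18322363, -0.04801501, -0.15877704]), 'ft_torque': array([-0.00198202, -0.00371583,  0.01826008]), 'gripper_width': 0.08510460193314068} 0.0187
scene [[425.53143517   0.         326.12036391]
 [  0.         425.53143517 194.66030543]
 [  0.           0.           1.        ]] [-0.089777  0.        0.        0.        0.      ] [[ 0.87064784  0.22914198 -0.43527727  0.04925857]
 [-0.49188724  0.41345222 -0.76622725 -0.84164325]
 [ 0.00439153  0.88122143  0.4726833   0.66430936]
 [ 0.          0.          0.          1.        ]]
top [[433.70886486   0.         321.50347863]
 [  0.         433.70886486 196.76314222]
 [  0.           0.           1.        ]] [-0.05798193  0.          0.          0.          0.        ] [[-0.01155381  0.99702224 -0.07624406  0.48680158]
 [-0.99992154 -0.01115095  0.00570742  0.07897578]
 [ 0.00484023  0.07630402  0.99707285  1.34570563]
 [ 0.          0.          0.          1.        ]]
wrist [[356.98013906   0.         316.55565668]
 [  0.         356.98013906 195.38865998]
 [  0.           0.           1.        ]] [-0.0208593  0.         0.         0.         0.       ] [[ 0.22154956 -0.93658523 -0.27152145  0.07359591]
 [ 0.97514782  0.21233434  0.06325233  0.64888256]
 [-0.00158787 -0.27878707  0.96035163  0.37344611]
 [ 0.          0.          0.          1.        ]]
```

View pics/scene0.png

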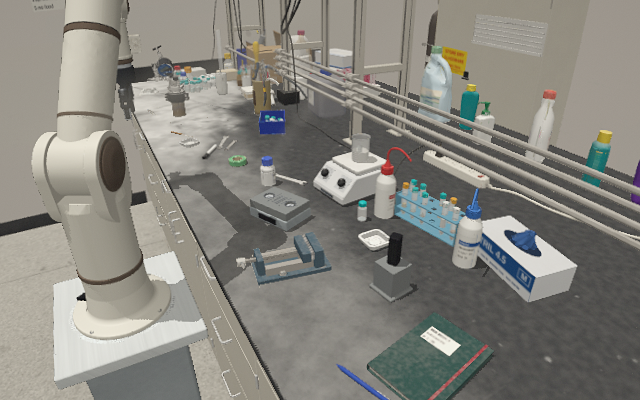

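View pics/top0.png

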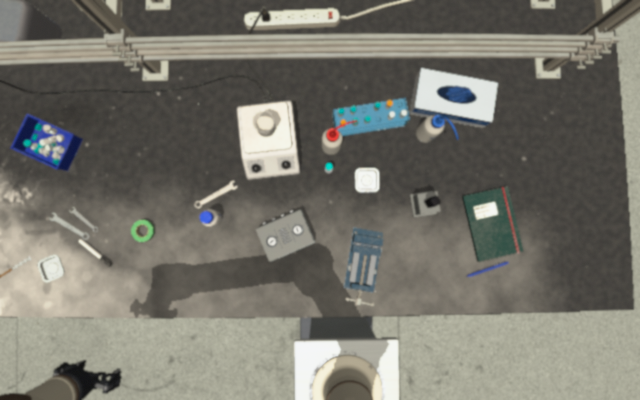

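View pics/wrist0.png

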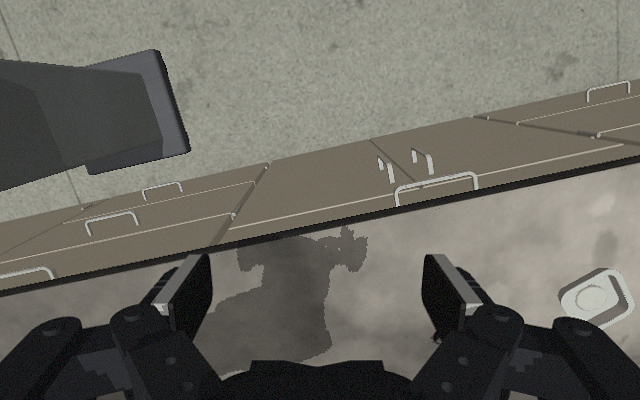

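The scene camera shows the stand with the black handle near (393,265) and the grey case near (280,208). In the top view the stand is near (426,203), and the case near (285,234) has its wells at about (270,241) and (299,229). I'll zoom in.

```bash
cat > h.py <<'E'
import numpy as np, cv2
from station import bot
def ray(c,uv):
    p=cv2.undistortPoints(np.array([[uv]],float),np.array(c["K"]),np.array(c["D"]))[0,0]
    T=np.array(c["pose"]); d=T[:3,:3]@np.array([p[0],-p[1],-1.0]); return T[:3,3],d/np.linalg.norm(d)
def plane(c,uv,z):
    o,d=ray(c,uv); return o+d*(z-o[2])/d[2]
def proj(c,P):
    T=np.array(c["pose"]); q=T[:3,:3].T@(np.array(P,float)-T[:3,3]); q=q*[1,-1,-1]
    return cv2.projectPoints(q.reshape(1,1,3),np.zeros(3),np.zeros(3),np.array(c["K"]),np.array(c["D"]))[0].ravel()
def tri(c1,u1,c2,u2):
    o1,d1=ray(c1,u1);o2,d2=ray(c2,u2)
    A=np.stack([d1,-d2],1); s=np.linalg.lstsq(A,o2-o1,rcond=None)[0]
    a=o1+d1*s[0];b=o2+d2*s[1]; return (a+b)/2,np.linalg.norm(a-b)
E
python3 - <<'E'
import cv2
a=cv2.imread("pics/top0.png"); b=cv2.imread("pics/scene0.png")
cv2.imwrite("pics/ct.png",cv2.resize(a[180:280,240:340],None,fx=5,fy=5,interpolation=cv2.INTER_CUBIC))
cv2.imwrite("pics/ct2.png",cv2.resize(a[170:230,395:455],None,fx=8,fy=8,interpolation=cv2.INTER_CUBIC))
cv2.imwrite("pics/cs.png",cv2.resize(b[170:310,240:420],None,fx=4,fy=4,interpolation=cv2.INTER_CUBIC))
E
```

```text
(no output)
```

View pics/ct.png

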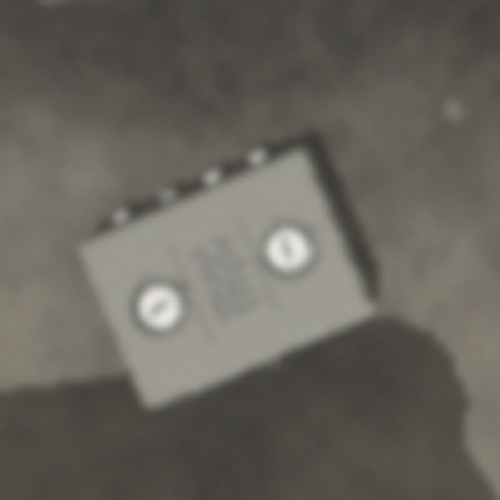

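View pics/ct2.png

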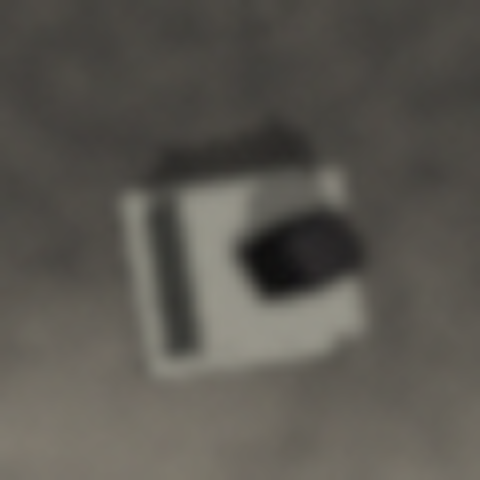

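View pics/cs.png

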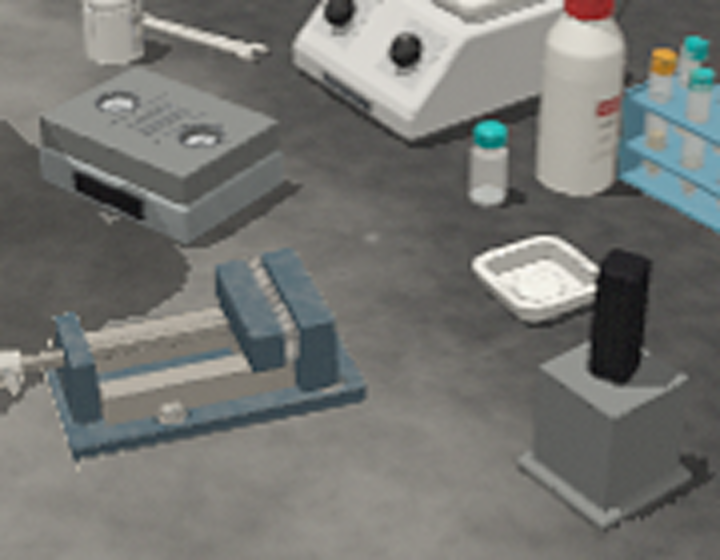

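Run:
```python
from h import *
s=bot.read_camera("scene");t=bot.read_camera("top")
f=lambda u,o,k:[o[0]+(u[0]+.5)/k-.5,o[1]+(u[1]+.5)/k-.5]
T=lambda u:f(u,(240,180),5); S2=lambda u:f(u,(395,170),8); C=lambda u:f(u,(240,170),4)
cor=[plane(t,T(u),.058) for u in [(82,247),(305,148),(375,308),(148,408)]]
for c in cor: print(c)
print("sizes",[np.linalg.norm(cor[i]-cor[(i+1)%4]) for i in range(4)], "ctr",np.mean(cor,0))
print("left,right wells",plane(t,T((159,307)),.056),plane(t,T((288,250)),.056))
sc=[plane(s,C(u),.058) for u in [(40,118),(138,66),(283,121),(186,200)]]
print("scene corners",sc,np.mean(sc,0))
print("scene wells",plane(s,C((118,102)),.056),plane(s,C((202,136)),.056))
# stand foot corners
st=[plane(s,C(u),.008) for u in [(518,460),(606,522),(712,470)]]; print("foot",st,(st[0]+st[2])/2)
tp=[plane(s,C(u),.075) for u in [(540,365),(612,412),(690,378)]]; print("top",tp,(tp[0]+tp[2])/2)
print("handle top",plane(s,C((626,264)),.150))
ft=[plane(t,S2(u),.075) for u in [(122,195),(345,170),(362,330),(155,375)]]
print("top cam stand",ft,np.mean(ft,0))
print("handle top",plane(t,S2((315,248)),.150))
print("bottle,vial",plane(t,(208,218),.09),plane(t,(328,168),.06))
R=cv2.Rodrigues
w=bot.read_camera("wrist"); q=bot.sense()
from scipy.spatial.transform import Rotation as Ro
qq=q["tool_rot"];A=np.eye(4);A[:3,:3]=Ro.from_quat(np.r_[qq[1:],qq[0]]).as_matrix();A[:3,3]=q["tcp_pos"]
print(A); print(np.linalg.inv(A)@w["pose"])
```

```text
[0.49162983 0.26682978 0.058     ]
[0.54890759 0.13413605 0.058     ]
[0.453758   0.09353404 0.058     ]
[0.39643999 0.22803148 0.058     ]
sizes [np.float64(0.14452808352702823), np.float64(0.10345032241711533), np.float64(0.1462016273733269), np.float64(0.10279305852923697)] ctr [0.47268385 0.18063284 0.058     ]
left,right wells [0.45569127 0.22149578 0.056     ] [0.48855865 0.14480065 0.056     ]
scene corners [array([0.39577002, 0.22662109, 0.058     ]), array([0.49295426, 0.26938739, 0.058     ]), array([0.5510194 , 0.13538302, 0.058     ]), array([0.44190788, 0.06891712, 0.058     ])] [0.47041289 0.17507716 0.058     ]
scene wells [0.45744876 0.22527256 0.056     ] [0.49067303 0.14716277 0.056     ]
foot [array([ 0.5219975 , -0.21624027,  0.008     ]), array([ 0.53484953, -0.28478902,  0.008     ]), array([ 0.61576662, -0.28003198,  0.008     ])] [ 0.56888206 -0.24813612  0.008     ]
top [array([ 0.53159334, -0.21787823,  0.075     ]), array([ 0.54153617, -0.27231727,  0.075     ]), array([ 0.5985789, -0.2697709,  0.075    ])] [ 0.56508612 -0.24382456  0.075     ]
handle top [
[... 250 characters left out ...]
216506 -0.23423311  0.075     ]
handle top [ 0.5641589  -0.24002498  0.15      ]
bottle,vial [0.5247163  0.40178592 0.09      ] [0.67112799 0.05120052 0.06      ]
[[-9.75293347e-01  2.20913688e-01 -1.72834269e-04  1.43584710e-01]
 [ 2.20913754e-01  9.75293128e-01 -6.54460203e-04  6.33705709e-01]
 [ 2.39848583e-05 -6.76472149e-04 -9.99999771e-01  2.30937203e-01]
 [ 0.00000000e+00  0.00000000e+00  0.00000000e+00  1.00000000e+00]]
[[-6.57860817e-04  9.60346703e-01  2.78807777e-01  7.16583269e-02]
 [ 9.99999781e-01  6.12988590e-04  2.48124719e-04 -5.67724415e-04]
 [ 6.73797700e-05  2.78807879e-01 -9.60346897e-01 -1.42949424e-01]
 [ 0.00000000e+00  0.00000000e+00  0.00000000e+00  1.00000000e+00]]
```

```bash
cat >> h.py <<'E'
from scipy.spatial.transform import Rotation as Ro
def tool():
    s=bot.sense();q=s["tool_rot"];return np.array(s["tcp_pos"]),Ro.from_quat(np.r_[q[1:],q[0]]),s
def down(head):  # tool z down, tool x at heading (deg)
    h=np.radians(head);x=np.array([np.cos(h),np.sin(h),0]);z=np.array([0,0,-1.]);return Ro.from_matrix(np.stack([x,np.cross(z,x),z],1))
def go(pos,head):
    p,R,s=tool(); d=R.inv().apply(np.array(pos)-p)*100; r=np.degrees((R.inv()*down(head)).as_rotvec())
    print("shift cm",d.round(2),"rot deg",r.round(2))
def show():
    p,R,s=tool();x=R.as_matrix()[:,0];z=R.as_matrix()[:,2]
    print("t",round(s["t"],2),"tcp",p.round(4),"head",np.degrees(np.arctan2(x[1],x[0])).round(2),"z",z.round(4),"F",s["wrist_force"].round(2),"M",s["ft_torque"].round(3),"w",round(s["gripper_width"],4),"q",s["q"].round(2))
E
python3 - <<'E'
from h import *
show(); go([.44,.4,.30],130); go([.56,-.24,.29],98)
E
```

```text
t 0.3 tcp [0.1436 0.6337 0.2309] head 167.24 z [-2.e-04 -7.e-04 -1.e+00] F [-0.8   0.45  0.16] M [-0.001 -0.036  0.005] w 0.0855 q [-1.08  0.5  -0.43  1.55  0.22  1.14 -0.21]
shift cm [-34.07 -16.25  -6.9 ] rot deg [-4.000e-02  1.000e-02  3.724e+01]
shift cm [-59.91 -76.02  -5.86] rot deg [-3.000e-02  2.000e-02  6.924e+01]
```

Request:
{"method": "jog_arm", "body": {"commands": [[[-8,-2,-7],[0,0,7],1],[[-12,-4,-7],[0,0,14],1],[[-16,-6,-7],[0,0,21],1],[[-20,-8.5,-7],[0,0,28],1],[[-24,-11,-7],[0,0,35],1],[[-28,-13,-7],[0,0,37],1],[[-32,-15,-7],[0,0,37],1],[[-34,-17,-7],[0,0,37],1]]}}

```text
t: 0.97
tcp_pos: [0.3938, 0.437, 0.3002]
tool_rot: [0.0, 0.421, 0.907, 0.001]
wrist_force: [0.6, 0.5, 0.7]
gripper_width: 0.0853
```

Run:
```python
from h import *
show(); go([.56,-.24,.29],98)
```

```text
t 0.97 tcp [0.3938 0.437  0.3002] head 130.23 z [ 8.e-04  9.e-04 -1.e+00] F [0.59 0.55 0.69] M [ 0.038 -0.03  -0.015] w 0.0853 q [-0.71  0.31 -0.21  1.64  0.07  1.2  -0.24]
shift cm [-62.42 -31.04   0.98] rot deg [ 6.000e-02 -3.000e-02  3.223e+01]
```

Request:
{"method": "jog_arm", "body": {"commands": [[[-30,-15,0],[0,0,15],1],[[-30,-15,0],[0,0,15],1],[[-30,-15,0],[0,0,15],1],[[-30,-15,0],[0,0,15],1],[[-30,-15,0],[0,0,15],1],[[-30,-15,0],[0,0,15],1],[[-30,-15,0],[0,0,15],1],[[-30,-15,0],[0,0,15],1]]}}

```text
t: 1.63
tcp_pos: [0.471, 0.1124, 0.3001]
tool_rot: [0.0, 0.535, 0.845, 0.0]
wrist_force: [1.3, 0.4, 0.6]
gripper_width: 0.0857
```

Run:
```python
from h import *
show(); go([.56,-.24,.29],98)
```

```text
t 1.63 tcp [0.471  0.1124 0.3001] head 115.25 z [ 7.e-04  4.e-04 -1.e+00] F [1.3  0.42 0.55] M [ 0.016 -0.045  0.027] w 0.0857 q [-0.33  0.1   0.04  1.88 -0.    1.15  0.16]
shift cm [-35.67  -6.99   1.  ] rot deg [ 5.000e-02 -1.000e-02  1.725e+01]
```

Run:
```python
from h import *
c=bot.read_camera("wrist");cv2.imwrite("pics/w1.png",c["image"][:,:,::-1]);np.save("w1.npy",c,allow_pickle=True);show()
```

```text
t 1.68 tcp [0.4733 0.1022 0.3001] head 114.62 z [ 0.0017 -0.0049 -1.    ] F [ 1.93 -7.24 -0.07] M [-0.486 -0.09  -0.019] w 0.086 q [-0.32  0.1   0.05  1.88 -0.    1.15  0.16]
```

View pics/w1.png

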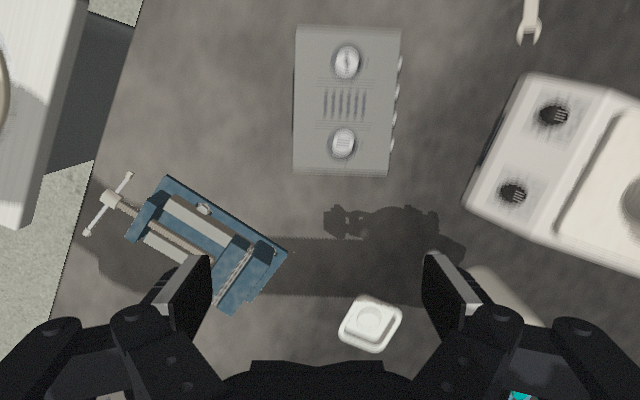

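Request:
{"method": "jog_arm", "body": {"commands": [[[-36,-7,0],[0,0,17],1],[[-36,-7,0],[0,0,17],1],[[-36,-7,0],[0,0,17],1],[[-36,-7,0],[0,0,17],1],[[-36,-7,0],[0,0,17],1],[[-36,-7,0],[0,0,17],1],[[-36,-7,0],[0,0,17],1],[[-36,-7,0],[0,0,17],1]]}}

```text
t: 2.35
tcp_pos: [0.5533, -0.2103, 0.2999]
tool_rot: [0.0, 0.654, 0.756, 0.0]
wrist_force: [0.9, 0.1, 0.3]
gripper_width: 0.0855
```

Run:
```python
from h import *
show(); go([.56,-.24,.29],98)
c=bot.read_camera("wrist");cv2.imwrite("pics/w2.png",c["image"][:,:,::-1]);np.save("w2.npy",c,allow_pickle=True);show()
```

```text
t 2.35 tcp [ 0.5533 -0.2103  0.2999] head 98.27 z [ 4.e-04  1.e-04 -1.e+00] F [0.9  0.11 0.28] M [ 0.037 -0.072 -0.014] w 0.0855 q [ 0.08  0.31  0.3   1.64 -0.1   1.2   0.55]
shift cm [-3.03  0.23  0.99] rot deg [ 0.02 -0.    0.27]
t 2.4 tcp [ 0.5531 -0.2211  0.2998] head 97.71 z [ 0.0013 -0.0074 -1.    ] F [ 2.1  -7.87  2.13] M [-0.51  -0.174  0.002] w 0.085 q [ 0.09  0.32  0.31  1.64 -0.1   1.2   0.55]
```

View pics/w2.png

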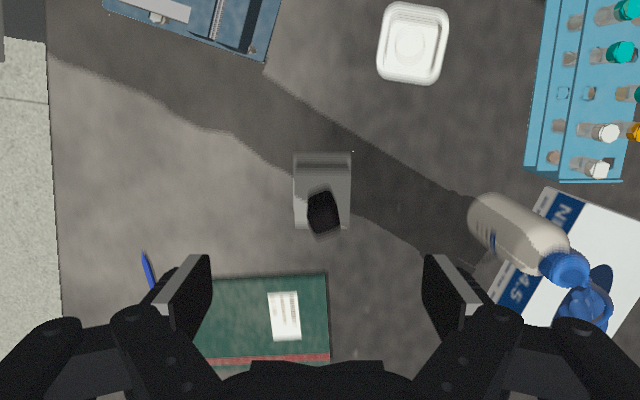

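w1 shows the case from above, with the two fasteners at (347,62) and (342,142). w2 shows the stand at (322,190) and the handle at (322,210). I'll settle the arm and measure again.

Run:
```python
from h import *
bot.read_camera("top");bot.read_camera("top")
show(); 
c=bot.read_camera("wrist");cv2.imwrite("pics/w3.png",cv2.resize(c["image"][130:270,250:400,::-1],None,fx=4,fy=4,interpolation=cv2.INTER_CUBIC));np.save("w3.npy",c,allow_pickle=True);show()
```

```text
t 2.5 tcp [ 0.5524 -0.2132  0.2993] head 97.83 z [-9.e-04 -2.e-03 -1.e+00] F [0.1  1.1  1.03] M [0.02  0.05  0.011] w 0.0854 q [ 0.08  0.31  0.3   1.64 -0.1   1.2   0.54]
t 2.55 tcp [ 0.5527 -0.2099  0.2992] head 98.06 z [-1.e-03  1.e-04 -1.e+00] F [-0.24  1.1  -0.1 ] M [ 0.078 -0.006  0.024] w 0.0854 q [ 0.08  0.31  0.3   1.64 -0.1   1.2   0.54]
```

View pics/w3.png

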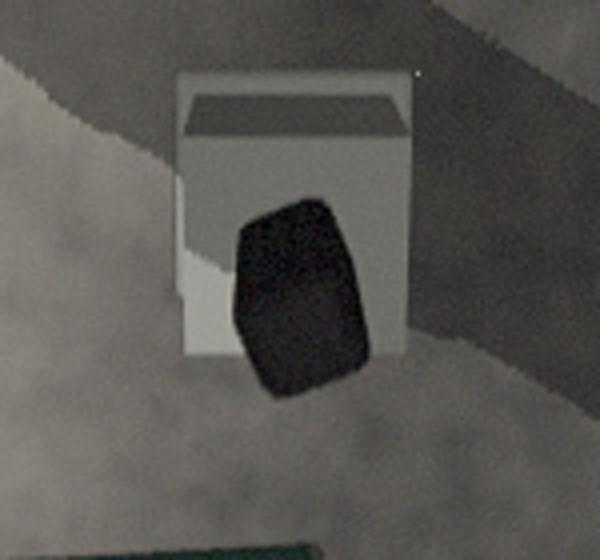

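Run:
```python
from h import *
c=np.load("w3.npy",allow_pickle=True).item()
im=c["image"][170:240,300:350,::-1].astype(float)
g=np.clip((im-5)*5,0,255).astype(np.uint8)
cv2.imwrite("pics/w3e.png",cv2.resize(g,None,fx=8,fy=8,interpolation=cv2.INTER_CUBIC))
f=lambda u,o=(250,130),k=4:[o[0]+(u[0]+.5)/k-.5,o[1]+(u[1]+.5)/k-.5]
P=np.array([plane(c,f(u),.075) for u in [(184,135),(408,135),(408,354),(184,354)]])
print(P,P.mean(0)); d=np.diff(np.vstack([P,P[:1]]),axis=0); print(np.linalg.norm(d,axis=1),np.degrees(np.arctan2(d[:,1],d[:,0])))
```

```text
[[ 0.52961617 -0.21792506  0.075     ]
 [ 0.58757548 -0.20996503  0.075     ]
 [ 0.59746839 -0.26989879  0.075     ]
 [ 0.53686413 -0.27823247  0.075     ]] [ 0.56288104 -0.24400534  0.075     ]
[0.05850337 0.06074475 0.06117456 0.06074139] [   7.81997901  -80.62704326 -172.17037402   96.85314163]
```

View pics/w3e.png

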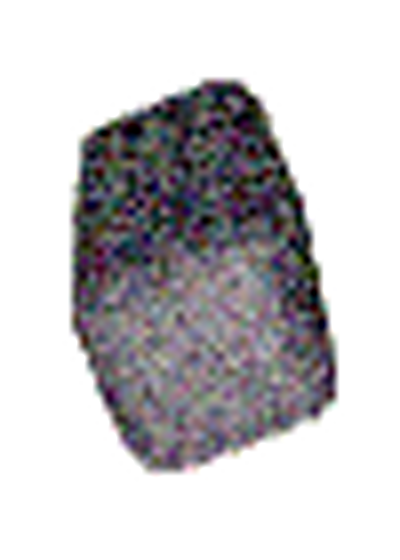

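Run:
```python
from h import *
c=np.load("w3.npy",allow_pickle=True).item()
f=lambda u,o=(300,170),k=8:[o[0]+(u[0]+.5)/k-.5,o[1]+(u[1]+.5)/k-.5]
P=np.array([plane(c,f(u),.150) for u in [(78,310),(262,245),(338,405),(145,470)]])
print(P,P.mean(0)); d=np.diff(np.vstack([P,P[:1]]),axis=0); print(np.linalg.norm(d,axis=1),np.degrees(np.arctan2(d[:,1],d[:,0])))
```

```text
[[ 0.54855372 -0.2400648   0.15      ]
 [ 0.56711315 -0.23011707  0.15      ]
 [ 0.57800396 -0.2470084   0.15      ]
 [ 0.5582282  -0.25737644  0.15      ]] [ 0.56297476 -0.24364168  0.15      ]
[0.02105729 0.02009793 0.02232884 0.0198315 ] [  28.19102808  -57.18779892 -152.33285313  119.19831244]
```

Run:
```python
from h import *
show(); go([.563,-.2439,.20],119.5)
```

```text
t 2.55 tcp [ 0.5527 -0.2099  0.2992] head 98.06 z [-1.e-03  1.e-04 -1.e+00] F [-0.24  1.1  -0.1 ] M [ 0.078 -0.006  0.024] w 0.0854 q [ 0.08  0.31  0.3   1.64 -0.1   1.2   0.54]
shift cm [-3.51  0.56  9.92] rot deg [-5.000e-02 -2.000e-02 -2.144e+01]
```

Request:
{"method": "jog_arm", "body": {"commands": [[[-3.5,0.5,3],[0,0,-7],1],[[-3.5,0.5,6],[0,0,-14],1],[[-3.5,0.5,9],[0,0,-21.5],1],[[-3.5,0.5,9.5],[0,0,-21.5],1],[[-3.5,0.5,9.5],[0,0,-21.5],1],[[-3.5,0.5,9.5],[0,0,-21.5],1]]}}

```text
t: 3.05
tcp_pos: [0.5639, -0.2412, 0.2059]
tool_rot: [0.0, 0.503, 0.865, 0.0]
wrist_force: [0.2, -0.7, 0.7]
gripper_width: 0.0855
```

Run:
```python
from h import *
show(); 
c=bot.read_camera("wrist");cv2.imwrite("pics/w4.png",c["image"][:,:,::-1]);np.save("w4.npy",c,allow_pickle=True)
go([.563,-.2439,.10],119.5)
```

```text
t 3.05 tcp [ 0.5639 -0.2412  0.2059] head 119.66 z [ 1.e-03  5.e-04 -1.e+00] F [ 0.19 -0.67  0.66] M [ 0.001 -0.015 -0.012] w 0.0855 q [ 0.19  0.43  0.23  1.69 -0.11  1.03  0.97]
shift cm [-0.09 -0.25 10.69] rot deg [0.13 0.1  0.17]
```

View pics/w4.png

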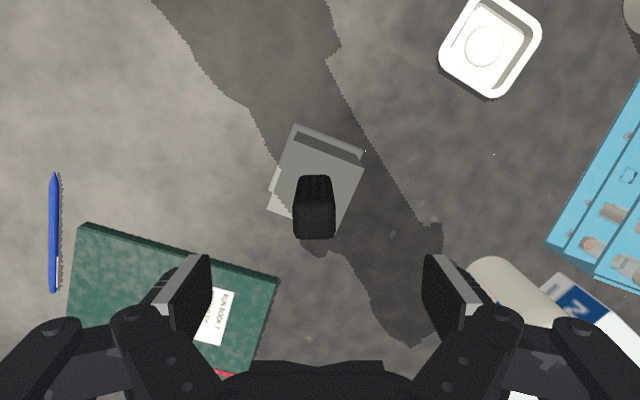

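Run:
```python
from h import *
s=bot.read_camera("scene")
print(plane(s,(465,264),0),plane(s,(454,255),0),plane(s,(480,255),0))
c=np.load("w4.npy",allow_pickle=True).item()
for z in (.0,.05,.1): print(z,plane(c,(468,262),z),plane(c,(545,300),z))
P=np.array([plane(c,u,.150) for u in [(296,206),(331,206),(336,238),(294,238)]]);print(P,P.mean(0))
```

```text
[ 0.78741445 -0.26472036  0.        ] [ 0.79048281 -0.2217038   0.        ] [ 0.85116709 -0.25668923  0.        ]
0.0 [ 7.57712302e-01 -2.52235951e-01  5.55111512e-17] [ 0.86251797 -0.24748721  0.        ]
0.05 [ 0.724778   -0.24187584  0.05      ] [ 0.81456785 -0.23780746  0.05      ]
0.1 [ 0.69184369 -0.23151573  0.1       ] [ 0.76661772 -0.22812772  0.1       ]
[[ 0.54926931 -0.24168614  0.15      ]
 [ 0.56708765 -0.2315607   0.15      ]
 [ 0.57989864 -0.24754056  0.15      ]
 [ 0.55793207 -0.26002155  0.15      ]] [ 0.56354692 -0.24520224  0.15      ]
```

Request:
{"method": "jog_arm", "body": {"commands": [[[0,-0.2,3],[0,0,0],1],[[0,-0.2,6],[0,0,0],1],[[0,-0.2,9],[0,0,0],1],[[0,-0.2,10.5],[0,0,0],1],[[0,-0.2,10.5],[0,0,0],1],[[0,-0.2,10.5],[0,0,0],1]]}}

```text
t: 3.65
tcp_pos: [0.5621, -0.2436, 0.1009]
tool_rot: [0.001, 0.502, 0.865, 0.0]
wrist_force: [-0.1, 0.1, 0.7]
gripper_width: 0.0855
```

Run:
```python
from h import *
show(); 
c=bot.read_camera("wrist");cv2.imwrite("pics/w5.png",c["image"][:,:,::-1]);show()
go([.563,-.2439,.10],119.5)
```

```text
t 3.65 tcp [ 0.5621 -0.2436  0.1009] head 119.71 z [ 1.e-03 -4.e-04 -1.e+00] F [-0.08  0.13  0.72] M [ 0.023 -0.029  0.046] w 0.0855 q [ 0.21  0.56  0.21  1.77 -0.15  0.83  1.  ]
t 3.7 tcp [ 0.5629 -0.2441  0.1019] head 119.72 z [ 0.003  -0.0011 -1.    ] F [0.7  0.41 0.27] M [-0.043  0.037  0.032] w 0.0854 q [ 0.21  0.56  0.21  1.77 -0.15  0.83  1.  ]
shift cm [0.01 0.02 0.19] rot deg [0.12 0.14 0.22]
```

View pics/w5.png

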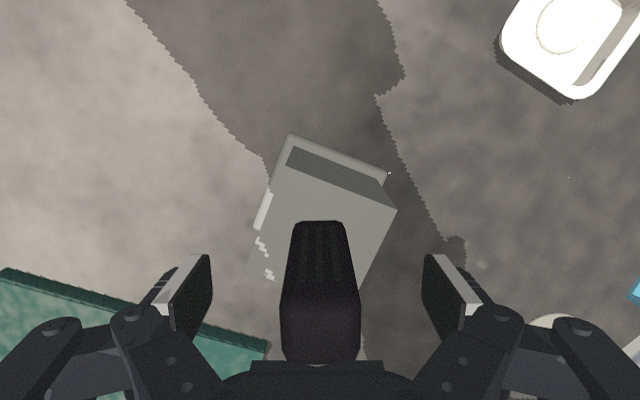

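Request:
{"method": "jog_arm", "body": {"commands": [[[0,0,0],[0,0,0],-1],[[0,0,0],[0,0,0],-1],[[0,0,0],[0,0,0],-1],[[0,0,0],[0,0,0],-1],[[0,0,0],[0,0,0],-1],[[0,0,0],[0,0,0],-1]], "force": 70}}

```text
t: 4.2
tcp_pos: [0.5616, -0.2438, 0.1004]
tool_rot: [0.0, 0.502, 0.865, 0.0]
wrist_force: [-1.3, 0.9, 4.7]
gripper_width: 0.025
```

Request:
{"method": "jog_arm", "body": {"commands": [[[0,0,0],[0,0,0],-1],[[0,0,0],[0,0,0],-1],[[0,0,0],[0,0,0],-1],[[0,0,0],[0,0,0],-1],[[0,0,0],[0,0,0],-1],[[0,0,0],[0,0,0],-1]]}}

```text
t: 4.7
tcp_pos: [0.5616, -0.2438, 0.1004]
tool_rot: [0.0, 0.502, 0.865, 0.0]
wrist_force: [-1.5, 1.0, 6.2]
gripper_width: 0.025
```

Run:
```python
from h import *
show(); 
c=bot.read_camera("wrist");cv2.imwrite("pics/w6.png",c["image"][:,:,::-1]);show()
```

```text
t 4.7 tcp [ 0.5616 -0.2438  0.1004] head 119.73 z [ 7.e-04 -1.e-04 -1.e+00] F [-1.53  0.97  6.16] M [ 0.149  0.345 -0.009] w 0.025 q [ 0.21  0.56  0.21  1.77 -0.15  0.83  1.01]
t 4.75 tcp [ 0.5616 -0.2438  0.1004] head 119.74 z [ 8.e-04 -1.e-04 -1.e+00] F [-1.43  1.35  5.81] M [ 0.142  0.339 -0.031] w 0.0253 q [ 0.21  0.56  0.21  1.77 -0.15  0.83  1.01]
```

View pics/w6.png

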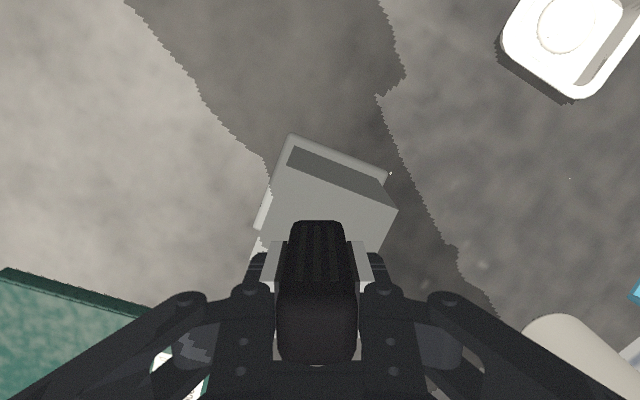

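Request:
{"method": "jog_arm", "body": {"commands": [[[0,0,-0.5],[0,0,0],-1],[[0,0,-2],[0,0,0],-1],[[0,0,-5],[0,0,0],-1],[[0,0,-8],[0,0,0],-1],[[0,0,-12],[0,0,0],-1],[[0,0,-15],[0,0,0],-1],[[0,0,-15],[0,0,0],-1],[[0,0,-15],[0,0,0],-1]]}}

```text
t: 5.42
tcp_pos: [0.5623, -0.2442, 0.2519]
tool_rot: [0.002, 0.502, 0.865, 0.0]
wrist_force: [0.4, 0.2, -0.7]
gripper_width: 0.0255
```

Run:
```python
from h import *
show(); 
s=bot.read_camera("scene")
p,R,_=tool(); tip=p+R.apply([0,0,.0904]); u=proj(s,tip); v=proj(s,p); print(u,v)
x0,y0=int(u[0])-40,int(u[1])-70
cv2.imwrite("pics/s1.png",cv2.resize(s["image"][y0:y0+90,x0:x0+80,::-1],None,fx=6,fy=6,interpolation=cv2.INTER_CUBIC));print(x0,y0)
go([.4895,.146,.22],112); go([.4895,.146,.22],202)
```

```text
t 5.42 tcp [ 0.5623 -0.2442  0.2519] head 119.73 z [ 0.004  -0.0013 -1.    ] F [ 0.35  0.18 -0.7 ] M [ 0.058  0.008 -0.025] w 0.0255 q [ 0.18  0.38  0.24  1.65 -0.1   1.12  0.97]
[394.95149966 231.74038755] [398.51932086 195.01488446]
354 161
shift cm [37.38 13.11  2.98] rot deg [0.02 0.   7.73]
shift cm [37.38 13.11  2.98] rot deg [ 1.000e-02  2.000e-02 -8.227e+01]
```

View pics/s1.png

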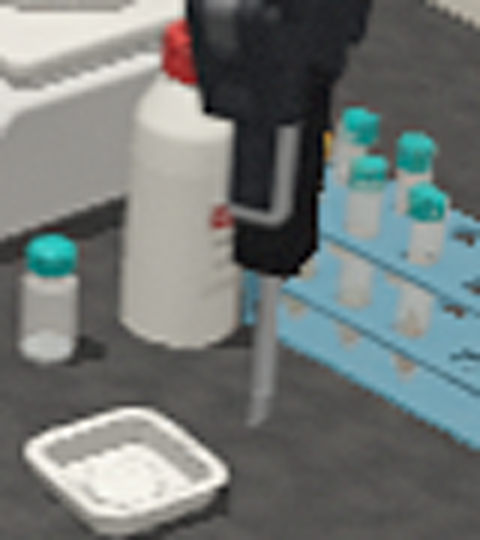

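Request:
{"method": "jog_arm", "body": {"commands": [[[5,1,0],[0,0,7],-1],[[9,2,0],[0,0,14],-1],[[13,4,0],[0,0,21],-1],[[16,6,0],[0,0,28],-1],[[18,7,0],[0,0,35],-1],[[18,7,0],[0,0,42],-1],[[18,7,0],[0,0,49],-1],[[18,7,0],[0,0,56],-1]]}}

```text
t: 6.13
tcp_pos: [0.531, -0.0512, 0.2473]
tool_rot: [-0.001, 0.845, 0.535, -0.002]
wrist_force: [0.1, -0.4, -1.1]
gripper_width: 0.0252
```

Run:
```python
from h import *
show(); 
s=bot.read_camera("scene")
p,R,_=tool(); tip=p+R.apply([0,0,.0904]); u=proj(s,tip); v=proj(s,p); print(u,v)
x0,y0=int(u[0])-40,int(u[1])-70
cv2.imwrite("pics/s2.png",cv2.resize(s["image"][y0:y0+90,x0:x0+80,::-1],None,fx=6,fy=6,interpolation=cv2.INTER_CUBIC));print(x0,y0)
w=bot.read_camera("wrist");cv2.imwrite("pics/w7.png",w["image"][:,:,::-1])
```

```text
t 6.13 tcp [ 0.531  -0.0512  0.2473] head 64.65 z [-4.7e-03 -1.0e-04 -1.0e+00] F [ 0.05 -0.44 -1.07] M [-0.039 -0.046  0.038] w 0.0252 q [-0.22  0.25  0.31  1.84 -0.09  1.06 -0.32]
[337.57436662 198.80094552] [338.36866787 165.44954096]
297 128
```

View pics/s2.png

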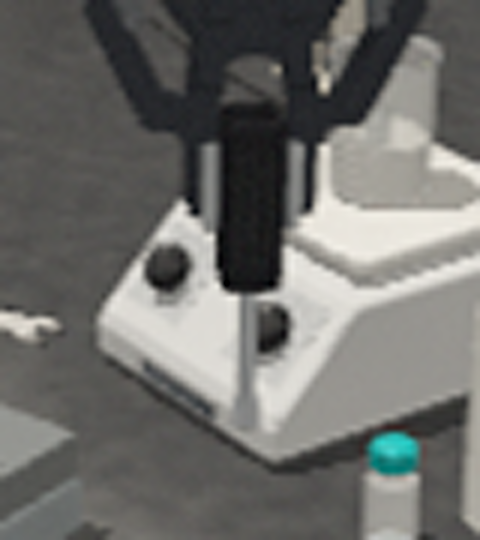

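View pics/w7.png

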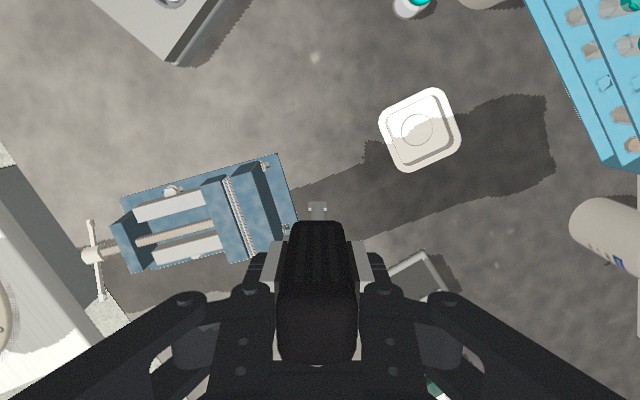

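The blade flares along the jaw direction (tool y), and the wrist camera sees its tip at about (318,208). I'll check where the tip lies in the tool frame, and measure the fastener from w1.

Run:
```python
from h import *
w=bot.read_camera("wrist");cv2.imwrite("pics/w7c.png",cv2.resize(w["image"][190:230,290:350,::-1],None,fx=10,fy=10,interpolation=cv2.INTER_CUBIC))
p,R,_=tool(); show()
for off in [(0,0),(0,.006),(0,-.006),(.002,0)]: print(off,proj(w,p+R.apply([off[0],off[1],.0904])))
c=np.load("w1.npy",allow_pickle=True).item()
cv2.imwrite("pics/w1c.png",cv2.resize(c["image"][15:185,280:415,::-1],None,fx=4,fy=4,interpolation=cv2.INTER_CUBIC))
```

```text
t 6.28 tcp [ 0.5314 -0.0524  0.2479] head 65.05 z [-3.7e-03 -3.0e-04 -1.0e+00] F [-0.04 -1.12 -1.49] M [ 0.034 -0.002  0.035] w 0.0252 q [-0.21  0.25  0.31  1.84 -0.09  1.06 -0.31]
(0, 0) [318.1461271  198.97512223]
(0, 0.006) [326.94045979 198.93815278]
(0, -0.006) [309.35277021 199.01199661]
(0.002, 0) [318.13580379 196.16267171]
```

View pics/w7c.png

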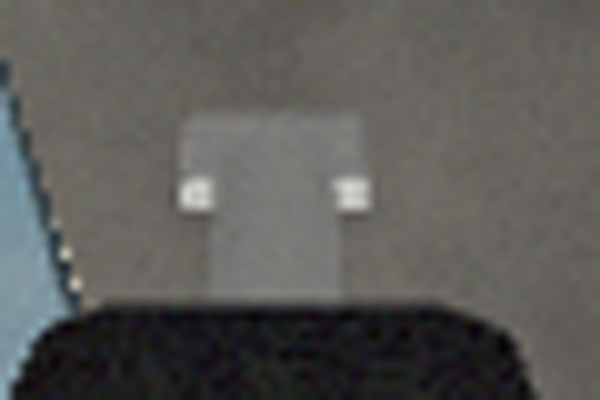

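View pics/w1c.png

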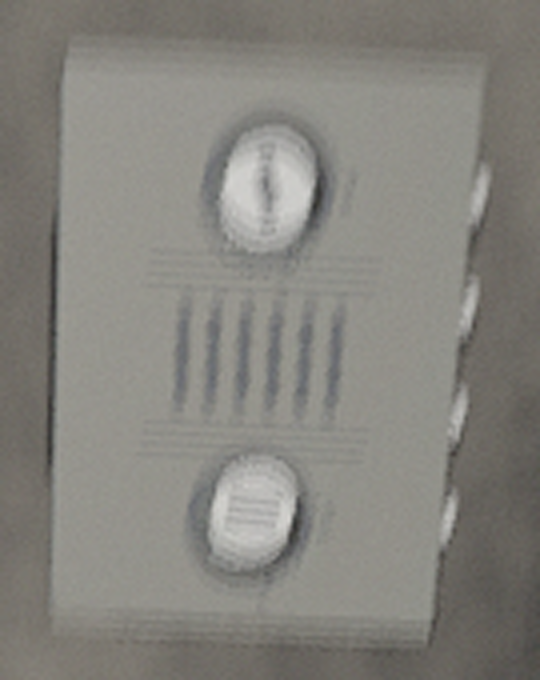

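Run:
```python
from h import *
show(); go([.5045,.109,.18],112)
```

```text
t 6.28 tcp [ 0.5314 -0.0524  0.2479] head 65.05 z [-3.7e-03 -3.0e-04 -1.0e+00] F [-0.04 -1.12 -1.49] M [ 0.034 -0.002  0.035] w 0.0252 q [-0.21  0.25  0.31  1.84 -0.09  1.06 -0.31]
shift cm [13.51 -9.23  6.79] rot deg [-2.200e-01  2.000e-02 -4.695e+01]
```

Request:
{"method": "jog_arm", "body": {"commands": [[[3,-2,0],[0,0,-7],-1],[[6,-4,1],[0,0,-14],-1],[[9,-6,2],[0,0,-21],-1],[[12,-8,3.5],[0,0,-28],-1],[[13.5,-9.2,5],[0,0,-35],-1],[[13.5,-9.2,6],[0,0,-42],-1],[[13.5,-9.2,6.8],[0,0,-47],-1],[[13.5,-9.2,6.8],[0,0,-47],-1]]}}

```text
t: 6.95
tcp_pos: [0.5047, 0.1084, 0.179]
tool_rot: [-0.002, 0.557, 0.83, -0.002]
wrist_force: [-0.4, 0.1, -0.2]
gripper_width: 0.0254
```

Request:
{"method": "jog_arm", "body": {"commands": [[[0,0,0],[0,0,0],-1],[[0,0,0],[0,0,0],-1],[[0,0,0],[0,0,0],-1],[[0,0,0],[0,0,0],-1]]}}

```text
t: 7.28
tcp_pos: [0.5074, 0.1083, 0.1823]
tool_rot: [0.0, 0.561, 0.828, 0.0]
wrist_force: [-0.3, -0.9, -0.6]
gripper_width: 0.0255
```

Run:
```python
from h import *
show(); 
w=bot.read_camera("wrist");cv2.imwrite("pics/w8.png",w["image"][:,:,::-1]);np.save("w8.npy",w,allow_pickle=True)
cv2.imwrite("pics/w8c.png",cv2.resize(w["image"][100:220,250:390,::-1],None,fx=5,fy=5,interpolation=cv2.INTER_CUBIC))
```

```text
t 7.28 tcp [0.5074 0.1083 0.1823] head 111.77 z [ 1.1e-03  3.0e-04 -1.0e+00] F [-0.27 -0.9  -0.63] M [ 0.054 -0.018 -0.029] w 0.0255 q [-0.34  0.29  0.09  1.94 -0.03  0.91  0.15]
```

View pics/w8.png

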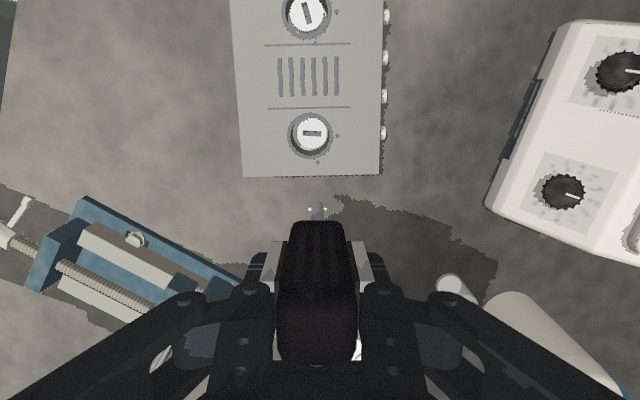

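View pics/w8c.png

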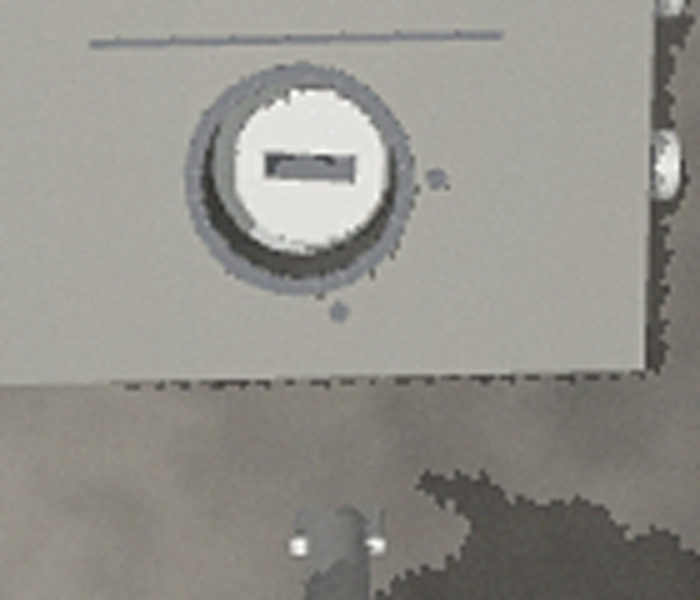

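```bash
cat >> h.py <<'E'
def slot(w,box,thr=190):
    x0,y0,x1,y1=box; g=cv2.cvtColor(w["image"],cv2.COLOR_RGB2GRAY)[y0:y1,x0:x1]
    k=8; G=cv2.resize(g,None,fx=k,fy=k,interpolation=cv2.INTER_CUBIC)
    m=(G>thr).astype(np.uint8)*255
    cs,h=cv2.findContours(m,cv2.RETR_CCOMP,cv2.CHAIN_APPROX_NONE)
    i=max(range(len(cs)),key=lambda j:cv2.contourArea(cs[j]) if h[0][j][3]<0 else 0)
    e=cv2.fitEllipse(cv2.convexHull(cs[i])); 
    hol=[j for j in range(len(cs)) if h[0][j][3]==i]; j=max(hol,key=lambda j:cv2.contourArea(cs[j]))
    r=cv2.minAreaRect(cs[j]); f=lambda p:(x0+(p[0]+.5)/k-.5,y0+(p[1]+.5)/k-.5)
    L=cv2.boxPoints(r); L=np.array([f(p) for p in L])
    a=[(L[i]+L[(i+1)%4])/2 for i in range(4)]
    ends=(a[0],a[2]) if np.linalg.norm(a[0]-a[2])>np.linalg.norm(a[1]-a[3]) else (a[1],a[3])
    return f(e[0]),np.array(e[1])/k,f(r[0]),np.array(r[1])/k,ends
E
python3 - <<'E'
from h import *
w=np.load("w8.npy",allow_pickle=True).item()
dc,ds,sc,ss,en=slot(w,(290,110,335,155)); print(dc,ds,sc,ss,en)
p,R,s=tool()
for z in (.050,.053,.056,.059):
    a=plane(w,sc,z);e0=plane(w,en[0],z);e1=plane(w,en[1],z);d=e1-e0
    print(z,"slot",a,"disc",plane(w,dc,z),"len",np.linalg.norm(d),"ang",np.degrees(np.arctan2(d[1],d[0]))%180,"tool",R.inv().apply(a-p))
# well ring centre at z=.058
f=lambda u,o=(250,100),k=5:[o[0]+(u[0]+.5)/k-.5,o[1]+(u[1]+.5)/k-.5]
print("well",plane(w,f((300,178)),.058))
print([plane(w,f(u),.058) for u in [(90,44),(502,35),(645,372)]])
# tip
o,d=ray(w,(317,201.5)); o2=R.inv().apply(o-p);d2=R.inv().apply(d)
print("tip in tool",o2+d2*(.0904-o2[2])/d2[2])
E
```

```text
(311.06650161743164, 133.49068450927734) [29.9608593 33.0364151] (311.4557685852051, 133.05776023864746) [19.02289009  6.27158737] (array([301.9537 , 132.63544], dtype=float32), array([320.95782, 133.48007], dtype=float32))
0.05 slot [0.48786972 0.14425181 0.05      ] disc [0.48771354 0.14383569 0.05      ] len 0.0145503758169276 ang 19.198190684706628 tool [ 0.04048053 -0.00487492  0.13229809]
0.053 slot [0.48778509 0.14457451 0.053     ] disc [0.4876306  0.14416292 0.053     ] len 0.014391865742313726 ang 19.1981906847066 tool [ 0.04081117 -0.0048305   0.12929809]
0.056 slot [0.48770046 0.1448972  0.056     ] disc [0.48754767 0.14449015 0.056     ] len 0.014233355667699855 ang 19.19819068470657 tool [ 0.0411418  -0.00478607  0.12629809]
0.059 slot [0.48761582 0.1452199  0.059     ] disc [0.48746474 0.14481738 0.059     ] len 0.014074845593085928 ang 19.198190684706617 tool [ 0.04147244 -0.00474164  0.12329809]
well [0.48694131 0.14312991 0.058     ]
[array([0.45137074, 0.14989415, 0.058     ]), array([0.50670796, 0.17331331, 0.058     ]), array([0.54691222, 0.13522249, 0.058     ])]
tip in tool [-0.00136207 -0.00068918  0.0904    ]
```

Request:
{"method": "jog_arm", "body": {"commands": [[[2,-0.2,0.8],[0,0,2.5],-1],[[4.2,-0.4,1.6],[0,0,2.5],-1],[[4.2,-0.4,2.2],[0,0,2.5],-1],[[4.2,-0.4,2.2],[0,0,2.5],-1],[[4.2,-0.4,2.2],[0,0,2.5],-1],[[4.2,-0.4,2.2],[0,0,2.5],-1]]}}

```text
t: 7.83
tcp_pos: [0.4883, 0.1453, 0.1603]
tool_rot: [0.0, 0.579, 0.816, 0.0]
wrist_force: [0.1, -0.1, -0.2]
gripper_width: 0.0253
```

Run:
```python
from h import *
show(); 
w=bot.read_camera("wrist");np.save("w9.npy",w,allow_pickle=True)
cv2.imwrite("pics/w9c.png",cv2.resize(w["image"][150:250,260:380,::-1],None,fx=6,fy=6,interpolation=cv2.INTER_CUBIC));show()
```

```text
t 7.83 tcp [0.4883 0.1453 0.1603] head 109.28 z [ 1.e-03 -2.e-04 -1.e+00] F [ 0.07 -0.13 -0.25] M [-0.027  0.022  0.019] w 0.0253 q [-0.4   0.31  0.07  1.98 -0.03  0.85  0.02]
t 7.88 tcp [0.4883 0.1453 0.1603] head 109.26 z [ 1.1e-03 -1.0e-04 -1.0e+00] F [0.72 1.07 0.68] M [-0.021  0.055 -0.005] w 0.0253 q [-0.4   0.31  0.07  1.98 -0.03  0.85  0.02]
```

View pics/w9c.png

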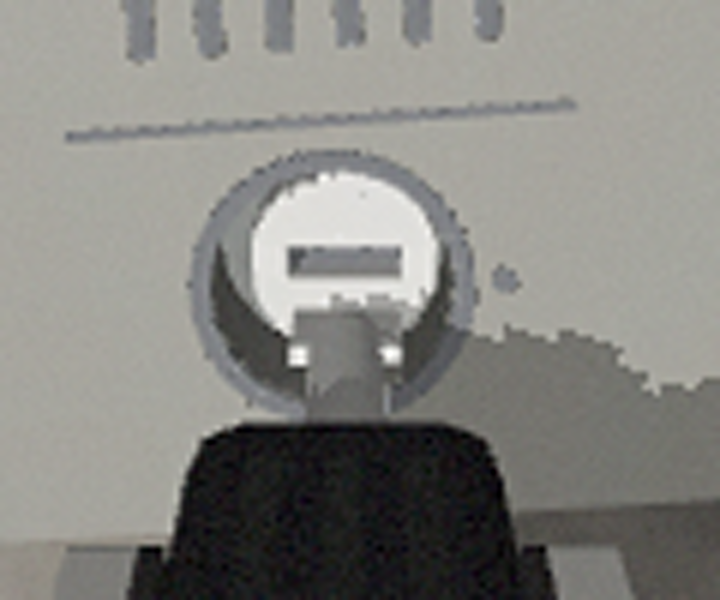

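Run:
```python
from h import *
w8=np.load("w8.npy",allow_pickle=True).item();w=np.load("w9.npy",allow_pickle=True).item()
r=slot(w,(295,170,338,205)); print(r)
f=lambda u,o=(260,150),k=6:[o[0]+(u[0]+.5)/k-.5,o[1]+(u[1]+.5)/k-.5]
sc=f((345,262)); print(sc)
s8=slot(w8,(290,110,335,155))[2]
print("tri",tri(w8,s8,w,sc))
s8b=(311.4,133.0)
p,R,s=tool()
o,d=ray(w,f((347,312))); o2=R.inv().apply(o-p);d2=R.inv().apply(d)
print("tip in tool",o2+d2*(.0904-o2[2])/d2[2])
for z in (.047,.05,.053,.056,.059): print(z,R.inv().apply(plane(w,sc,z)-p), plane(w,sc,z))
# sizes: well ring width, disc width
print("disc w px",(440-250)/6, "ring w px",(475-192)/6, "slot", (402-288)/6)
for z in (.05,.053,.056): print(z, np.linalg.norm(plane(w,f((250,262)),z)-plane(w,f((440,262)),z)),np.linalg.norm(plane(w,f((288,262)),z)-plane(w,f((402,262)),z)))
```

```text
((316.6814880371094, 192.90744018554688), array([29.2334919 , 31.18296242]), (316.875, 193.1875), array([19.625,  6.   ]), (array([307.0625, 193.1875], dtype=float32), array([326.6875, 193.1875], dtype=float32)))
[317.0833333333333, 193.25]
tri (array([0.48791346, 0.14444855, 0.05149257]), np.float64(0.00018629894084205232))
tip in tool [-0.00127508 -0.00047719  0.0904    ]
0.047 [-0.00185911 -0.00068886  0.11331873] [0.48842854 0.14328046 0.047     ]
0.05 [-0.00100649 -0.00069109  0.11031836] [0.48814185 0.1440848  0.05      ]
0.053 [-0.00015388 -0.00069332  0.107318  ] [0.48785515 0.14488913 0.053     ]
0.056 [ 0.00069874 -0.00069555  0.10431763] [0.48756846 0.14569346 0.056     ]
0.059 [ 0.00155135 -0.00069778  0.10131727] [0.48728176 0.14649779 0.059     ]
disc w px 31.666666666666668 ring w px 47.166666666666664 slot 19.0
0.05 0.023362598273067487 0.014017191416806098
0.053 0.023085900421327406 0.013851177058851229
0.056 0.022809202569587263 0.013685162700896404
```

Request:
{"method": "jog_arm", "body": {"commands": [[[0.07,-0.01,0.6],[0,0,0],-1],[[0.07,-0.01,1.2],[0,0,0],-1],[[0.07,-0.01,1.5],[0,0,0],-1],[[0.07,-0.01,1.5],[0,0,0],-1],[[0.07,-0.01,1.5],[0,0,0],-1]]}}

```text
t: 8.3
tcp_pos: [0.4869, 0.1465, 0.1443]
tool_rot: [-0.0, 0.578, 0.816, -0.0]
wrist_force: [0.1, -0.1, -1.8]
gripper_width: 0.0254
```

Run:
```python
from h import *
show(); 
w=bot.read_camera("wrist");np.save("w10.npy",w,allow_pickle=True)
cv2.imwrite("pics/w10c.png",cv2.resize(w["image"][160:240,270:370,::-1],None,fx=8,fy=7,interpolation=cv2.INTER_CUBIC));show()
```

```text
t 8.3 tcp [0.4869 0.1465 0.1443] head 109.33 z [-1.e-03 -4.e-04 -1.e+00] F [ 0.12 -0.1  -1.76] M [-0.029 -0.064  0.018] w 0.0254 q [-0.4   0.33  0.07  1.99 -0.03  0.82  0.02]
t 8.35 tcp [0.4871 0.1466 0.1445] head 109.34 z [-4.e-04 -1.e-04 -1.e+00] F [ 0.2  -0.25 -0.93] M [-0.011  0.02   0.019] w 0.0256 q [-0.4   0.33  0.07  1.99 -0.03  0.82  0.02]
```

View pics/w10c.png

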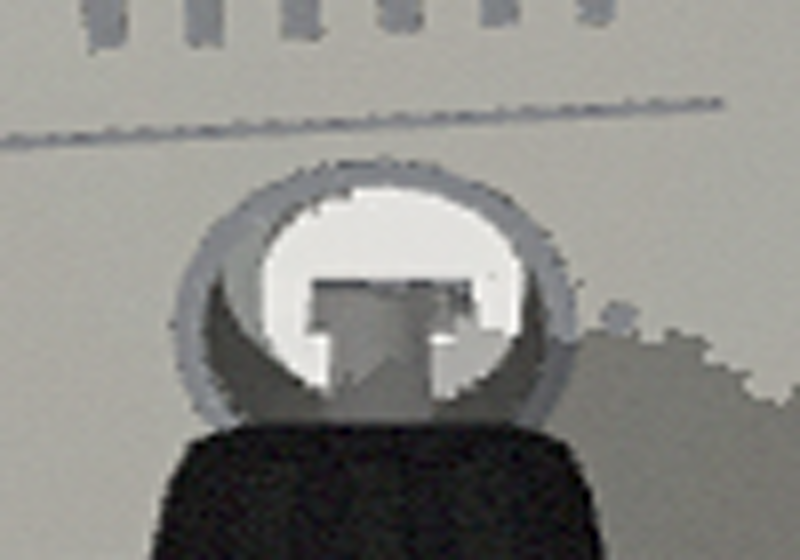

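Run:
```python
from h import *
w=np.load("w10.npy",allow_pickle=True).item()
im=w["image"][190:216,302:336,::-1].astype(float)
im=np.clip((im-50)*2,0,255).astype(np.uint8)
cv2.imwrite("pics/w10d.png",cv2.resize(im,None,fx=20,fy=20,interpolation=cv2.INTER_NEAREST))
```

```text
(no output)
```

View pics/w10d.png

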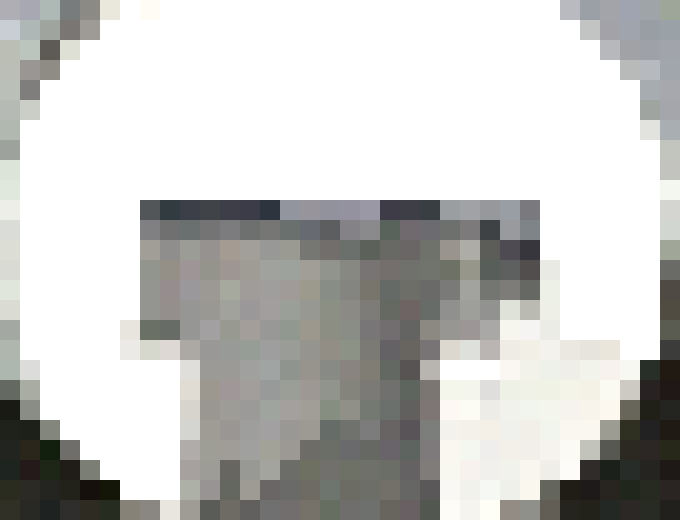

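Run:
```python
from h import *
w=np.load("w10.npy",allow_pickle=True).item()
p,R,s=tool()
def inT(px,zt):
    o,d=ray(w,px);o=R.inv().apply(o-p);d=R.inv().apply(d);return o+d*(zt-o[2])/d[2]
for z in (.0495,.0515,.0535):
    e=inT((318.5,199.5),p[2]-z); print("slot far edge",e*1000,"L",inT((308.5,199.5),p[2]-z)*1000,"R",inT((328.5,199.5),p[2]-z)*1000)
for r in (200.7,201.2,201.7): print("tip +x edge",inT((316.9,r),.0904)*1000)
# w9 again
w=np.load("w9.npy",allow_pickle=True).item()
```

```text
slot far edge [-1.23034430e+00  4.59160722e-02  9.50412156e+01] L [-1.22789933 -6.91593577 95.0412156 ] R [-1.23288707  7.00744445 95.0412156 ]
slot far edge [-6.24088875e-01  3.71972712e-02  9.30412156e+01] L [-0.62166446 -6.86611359 93.0412156 ] R [-0.62661026  6.9401874  93.0412156 ]
slot far edge [-1.78334488e-02  2.84784701e-02  9.10412156e+01] L [-1.54295956e-02 -6.81629142e+00  9.10412156e+01] R [-2.03334509e-02  6.87293035e+00  9.10412156e+01]
tip +x edge [-0.67976284 -1.06680283 90.4       ]
tip +x edge [-1.03721468 -1.06695491 90.4       ]
tip +x edge [-1.39496004 -1.06710711 90.4       ]
```

Request:
{"method": "jog_arm", "body": {"commands": [[[-0.05,0.11,0],[0,0,0],-1],[[-0.05,0.11,0.1],[0,0,0],-1],[[-0.05,0.11,0.15],[0,0,0],-1],[[-0.05,0.11,0.15],[0,0,0],-1],[[-0.05,0.11,0.15],[0,0,0],-1]]}}

```text
t: 8.77
tcp_pos: [0.4883, 0.1466, 0.1432]
tool_rot: [-0.0, 0.578, 0.816, -0.0]
wrist_force: [0.6, -0.3, -0.8]
gripper_width: 0.0252
```

```bash
cat >> h.py <<'E'
def snap(n,box=(302,186,340,216),k=20):
    w=bot.read_camera("wrist");np.save(n+".npy",w,allow_pickle=True)
    x0,y0,x1,y1=box
    im=np.clip((w["image"][y0:y1,x0:x1,::-1].astype(float)-40)*1.8,0,255).astype(np.uint8)
    cv2.imwrite(f"pics/{n}.png",cv2.resize(im,None,fx=k,fy=k,interpolation=cv2.INTER_NEAREST))
E
python3 - <<'E'
from h import *
show(); snap("w11"); show()
E
```

```text
t 8.77 tcp [0.4883 0.1466 0.1432] head 109.35 z [-1.e-04  0.e+00 -1.e+00] F [ 0.63 -0.3  -0.76] M [-0.052  0.018  0.001] w 0.0252 q [-0.4   0.33  0.07  1.99 -0.03  0.82  0.02]
t 8.82 tcp [0.4883 0.1466 0.1433] head 109.35 z [-1.e-04  0.e+00 -1.e+00] F [ 0.23 -0.57 -1.48] M [-0.023 -0.045  0.023] w 0.0255 q [-0.4   0.33  0.07  1.99 -0.03  0.82  0.02]
```

View pics/w11.png

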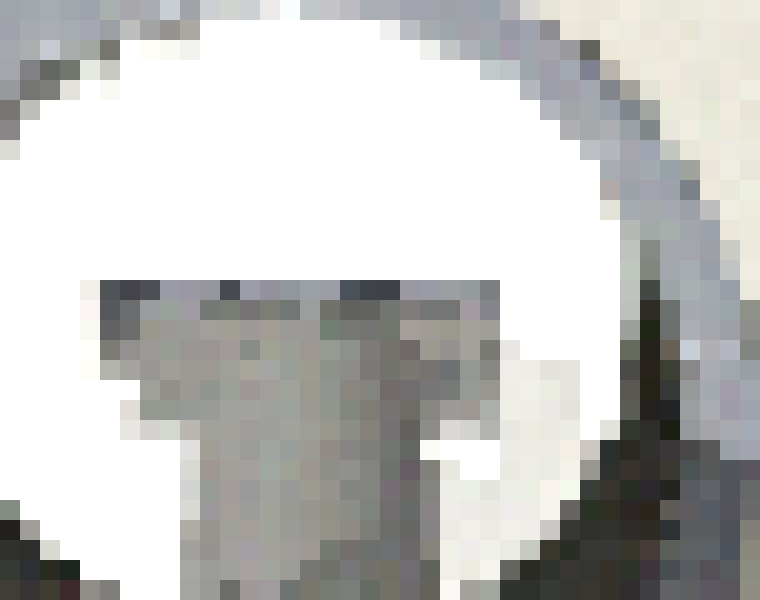

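Request:
{"method": "jog_arm", "body": {"commands": [[[-0.05,-0.03,0],[0,0,0],-1],[[-0.05,-0.03,0.1],[0,0,0],-1],[[-0.05,-0.03,0.15],[0,0,0],-1],[[-0.05,-0.03,0.2],[0,0,0],-1],[[-0.05,-0.03,0.25],[0,0,0],-1],[[-0.05,-0.03,0.25],[0,0,0],-1]]}}

```text
t: 9.32
tcp_pos: [0.4881, 0.146, 0.1406]
tool_rot: [-0.0, 0.578, 0.816, -0.0]
wrist_force: [-0.3, -0.0, -0.7]
gripper_width: 0.0249
```

Run:
```python
from h import *
show(); snap("w12"); show()
```

```text
t 9.32 tcp [0.4881 0.146  0.1406] head 109.35 z [-3.e-04 -1.e-04 -1.e+00] F [-0.29 -0.01 -0.68] M [ 0.045 -0.031  0.013] w 0.0249 q [-0.4   0.34  0.07  1.99 -0.03  0.81  0.02]
t 9.37 tcp [0.4882 0.146  0.1406] head 109.35 z [-2.e-04 -0.e+00 -1.e+00] F [-0.05 -0.33 -1.38] M [ 0.018  0.051 -0.01 ] w 0.0254 q [-0.4   0.34  0.07  1.99 -0.03  0.81  0.02]
```

View pics/w12.png

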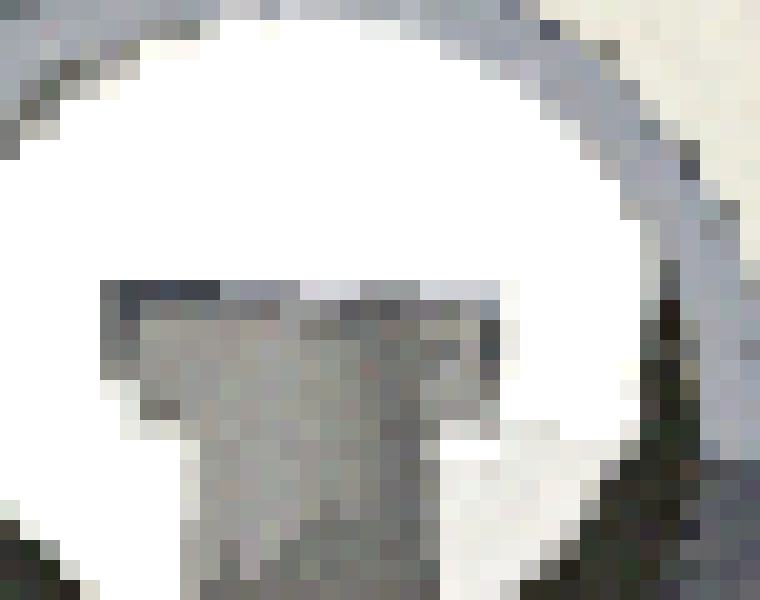

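Request:
{"method": "jog_arm", "body": {"commands": [[[0,0,0.05],[0,0,0],-1],[[0,0,0.1],[0,0,0],-1],[[0,0,0.1],[0,0,0],-1]]}}

```text
t: 9.62
tcp_pos: [0.4882, 0.146, 0.1396]
tool_rot: [-0.0, 0.578, 0.816, -0.0]
wrist_force: [-0.4, -0.1, -0.8]
gripper_width: 0.0252
```

Request:
{"method": "jog_arm", "body": {"commands": [[[0,0,0.05],[0,0,0],-1],[[0,0,0.1],[0,0,0],-1],[[0,0,0.1],[0,0,0],-1]]}}

```text
t: 9.87
tcp_pos: [0.4882, 0.146, 0.1386]
tool_rot: [-0.0, 0.578, 0.816, -0.0]
wrist_force: [0.8, -0.5, -0.9]
gripper_width: 0.0253
```

Run:
```python
from h import *
show(); snap("w13"); show()
```

```text
t 9.87 tcp [0.4882 0.146  0.1386] head 109.35 z [-2.e-04 -1.e-04 -1.e+00] F [ 0.82 -0.46 -0.95] M [ 0.034  0.025 -0.   ] w 0.0253 q [-0.4   0.34  0.07  2.   -0.03  0.81  0.02]
t 9.92 tcp [0.4882 0.146  0.1386] head 109.35 z [-2.e-04 -1.e-04 -1.e+00] F [ 0.3   0.41 -1.03] M [ 0.013  0.013 -0.031] w 0.0251 q [-0.4   0.34  0.07  2.   -0.03  0.81  0.02]
```

View pics/w13.png

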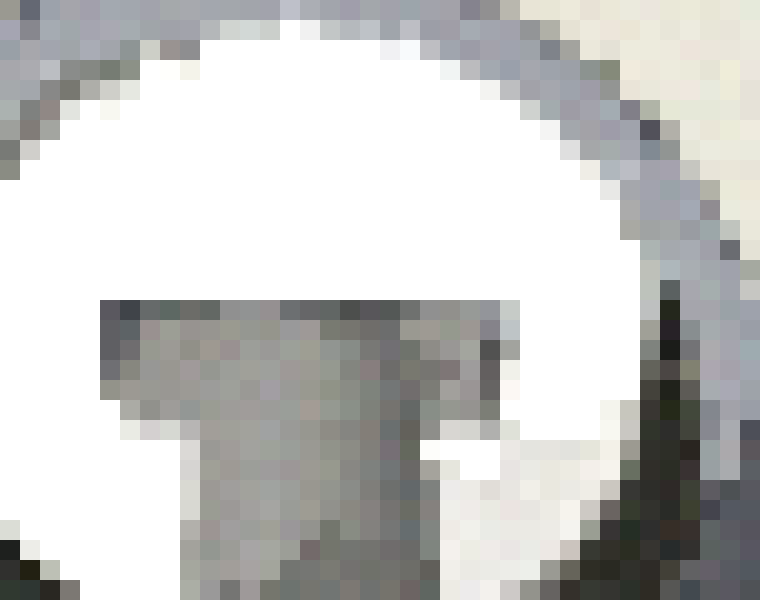

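Request:
{"method": "jog_arm", "body": {"commands": [[[0,0,0.05],[0,0,0],-1],[[0,0,0.1],[0,0,0],-1],[[0,0,0.1],[0,0,0],-1]]}}

```text
t: 10.17
tcp_pos: [0.4882, 0.146, 0.1376]
tool_rot: [-0.0, 0.578, 0.816, -0.0]
wrist_force: [-1.0, -0.3, -1.6]
gripper_width: 0.0252
```

Request:
{"method": "jog_arm", "body": {"commands": [[[0,0,0.05],[0,0,0],-1],[[0,0,0.1],[0,0,0],-1],[[0,0,0.1],[0,0,0],-1]]}}

```text
t: 10.42
tcp_pos: [0.4883, 0.1461, 0.1368]
tool_rot: [0.0, 0.578, 0.816, 0.0]
wrist_force: [-0.2, 0.6, -0.9]
gripper_width: 0.0248
```

Run:
```python
from h import *
show(); snap("w14"); show()
```

```text
t 10.42 tcp [0.4883 0.1461 0.1368] head 109.35 z [ 1.e-04  0.e+00 -1.e+00] F [-0.21  0.64 -0.87] M [-0.047  0.041 -0.017] w 0.0248 q [-0.4   0.34  0.07  2.   -0.03  0.8   0.02]
t 10.47 tcp [0.4883 0.1461 0.1368] head 109.35 z [ 0.e+00  1.e-04 -1.e+00] F [-0.15 -0.39 -0.67] M [0.014 0.036 0.007] w 0.0255 q [-0.4   0.34  0.07  2.   -0.03  0.8   0.02]
```

View pics/w14.png

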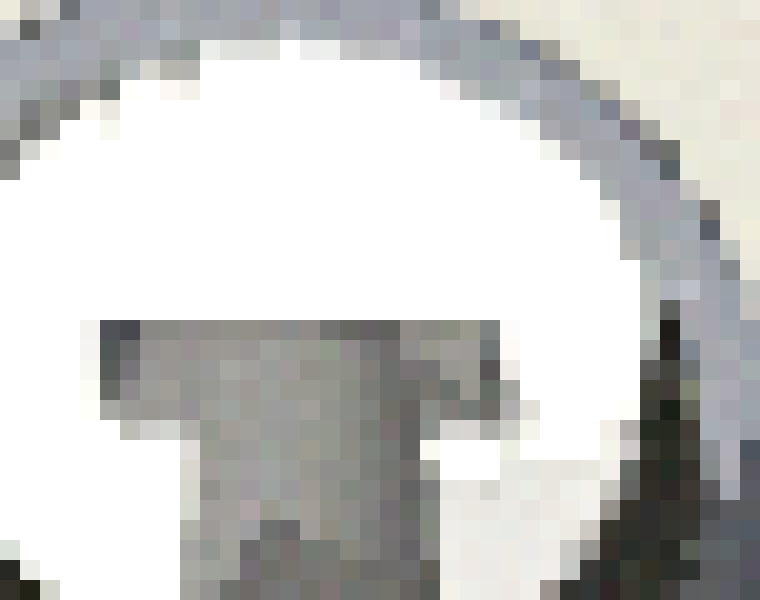

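Request:
{"method": "jog_arm", "body": {"commands": [[[0,0,0.05],[0,0,0],-1],[[0,0,0.1],[0,0,0],-1],[[0,0,0.1],[0,0,0],-1]]}}

```text
t: 10.72
tcp_pos: [0.4884, 0.1461, 0.1361]
tool_rot: [0.0, 0.578, 0.816, 0.0]
wrist_force: [-1.1, -0.2, 4.2]
gripper_width: 0.0252
```

Request:
{"method": "jog_arm", "body": {"commands": [[[0,0,0.05],[0,0,0],-1],[[0,0,0.05],[0,0,0],-1]]}}

```text
t: 10.88
tcp_pos: [0.4884, 0.1461, 0.1355]
tool_rot: [0.0, 0.578, 0.816, 0.0]
wrist_force: [-1.6, 0.2, 5.6]
gripper_width: 0.0255
```

Request:
{"method": "jog_arm", "body": {"commands": [[[0,0,0.05],[0,0,0],-1],[[0,0,0.05],[0,0,0],-1]]}}

```text
t: 11.05
tcp_pos: [0.4884, 0.1461, 0.135]
tool_rot: [0.0, 0.578, 0.816, 0.0]
wrist_force: [-0.8, 0.8, 5.4]
gripper_width: 0.0254
```

Request:
{"method": "jog_arm", "body": {"commands": [[[0,0,0.08],[0,0,0],-1],[[0,0,0.16],[0,0,0],-1],[[0,0,0.24],[0,0,0],-1],[[0,0,0.28],[0,0,0],-1],[[0,0,0.28],[0,0,0],-1],[[0,0,0.28],[0,0,0],-1]]}}

```text
t: 11.55
tcp_pos: [0.4884, 0.1461, 0.1325]
tool_rot: [0.0, 0.578, 0.816, 0.0]
wrist_force: [-2.6, -0.9, 7.8]
gripper_width: 0.0255
```

Request:
{"method": "jog_arm", "body": {"commands": [[[0,0,0.06],[0,0,0],-1],[[0,0,0.06],[0,0,0],-1]]}}

```text
t: 11.72
tcp_pos: [0.4884, 0.1461, 0.1319]
tool_rot: [0.0, 0.578, 0.816, 0.0]
wrist_force: [-3.1, -1.0, 8.2]
gripper_width: 0.0252
```

```bash
cat >> h.py <<'E'
def avg(n=3):
    F=[];M=[]
    for i in range(n):
        bot.read_camera("top"); s=bot.sense(); F.append(s["wrist_force"]);M.append(s["ft_torque"])
    print("avg F",np.mean(F,0).round(2),"M",np.mean(M,0).round(3))
E
python3 - <<'E'
from h import *
show(); snap("w15"); avg(); show()
E
```

```text
t 11.72 tcp [0.4884 0.1461 0.1319] head 109.35 z [ 4.e-04  2.e-04 -1.e+00] F [-3.06 -1.03  8.22] M [-0.244  0.723  0.001] w 0.0252 q [-0.4   0.35  0.07  2.   -0.03  0.79  0.02]
avg F [-2.43 -0.75  8.67] M [-0.255  0.744  0.011]
t 11.92 tcp [0.4885 0.1461 0.132 ] head 109.35 z [ 4.e-04  2.e-04 -1.e+00] F [-3.07 -0.93  8.56] M [-0.267  0.722 -0.014] w 0.0254 q [-0.4   0.35  0.07  2.   -0.03  0.79  0.02]
```

View pics/w15.png

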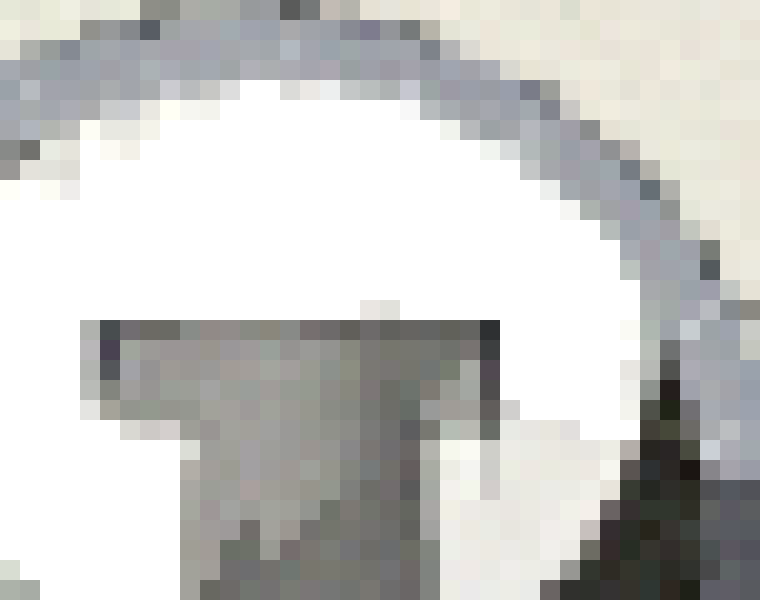

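Request:
{"method": "jog_arm", "body": {"commands": [[[0,0,0],[0,0,4],-1],[[0,0,0],[0,0,8],-1],[[0,0,0],[0,0,12],-1],[[0,0,0],[0,0,12],-1]]}}

```text
t: 12.25
tcp_pos: [0.4891, 0.1467, 0.1323]
tool_rot: [0.0, 0.662, 0.75, 0.001]
wrist_force: [-1.4, 0.0, 8.2]
gripper_width: 0.0251
```

Run:
```python
from h import *
show(); snap("w16"); avg(); show()
```

```text
t 12.25 tcp [0.4891 0.1467 0.1323] head 97.15 z [ 0.0019  0.0011 -1.    ] F [-1.42  0.02  8.25] M [0.088 0.464 0.051] w 0.0251 q [-0.44  0.35  0.11  2.   -0.05  0.79 -0.17]
avg F [-1.01  0.49  8.57] M [0.081 0.425 0.009]
t 12.45 tcp [0.4891 0.1467 0.1323] head 97.37 z [ 0.0019  0.0011 -1.    ] F [-1.03  0.25  9.05] M [ 0.107  0.404 -0.002] w 0.0256 q [-0.44  0.35  0.11  2.   -0.05  0.79 -0.17]
```

View pics/w16.png

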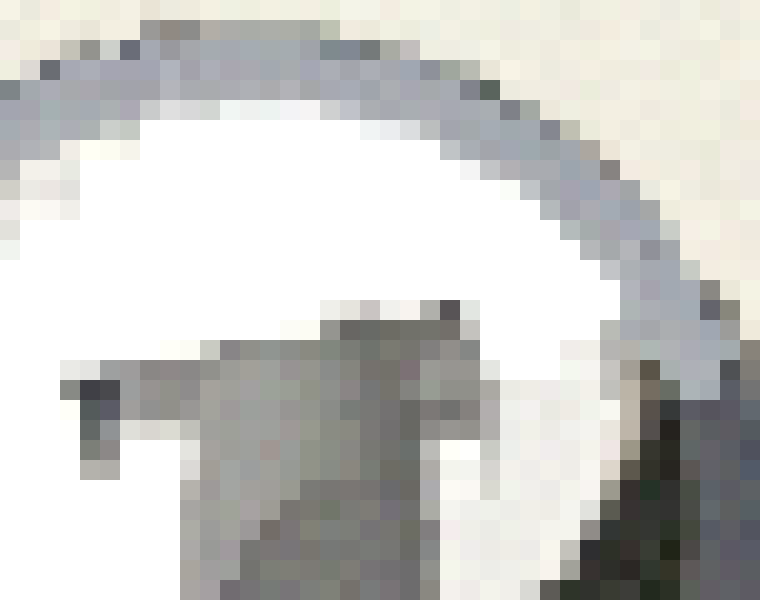

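Request:
{"method": "jog_arm", "body": {"commands": [[[-0.02,-0.05,0.05],[0,0,4],-1],[[-0.02,-0.05,0.05],[0,0,8],-1],[[-0.02,-0.05,0.05],[0,0,12],-1],[[-0.02,-0.05,0.05],[0,0,12],-1]]}}

```text
t: 12.78
tcp_pos: [0.4894, 0.1466, 0.132]
tool_rot: [0.001, 0.736, 0.677, 0.002]
wrist_force: [-0.3, 0.4, 8.8]
gripper_width: 0.0252
```

Run:
```python
from h import *
show(); snap("w17"); avg(); show()
```

```text
t 12.78 tcp [0.4894 0.1466 0.132 ] head 85.15 z [ 0.0033  0.0014 -1.    ] F [-0.33  0.36  8.78] M [0.08  0.13  0.052] w 0.0252 q [-0.47  0.35  0.16  2.   -0.08  0.79 -0.36]
avg F [-0.88  0.19  8.31] M [0.066 0.131 0.02 ]
t 12.98 tcp [0.4894 0.1466 0.132 ] head 85.36 z [ 0.0033  0.0014 -1.    ] F [-1.19  0.59  7.9 ] M [ 0.083  0.137 -0.019] w 0.0254 q [-0.47  0.35  0.16  2.   -0.08  0.79 -0.36]
```

View pics/w17.png

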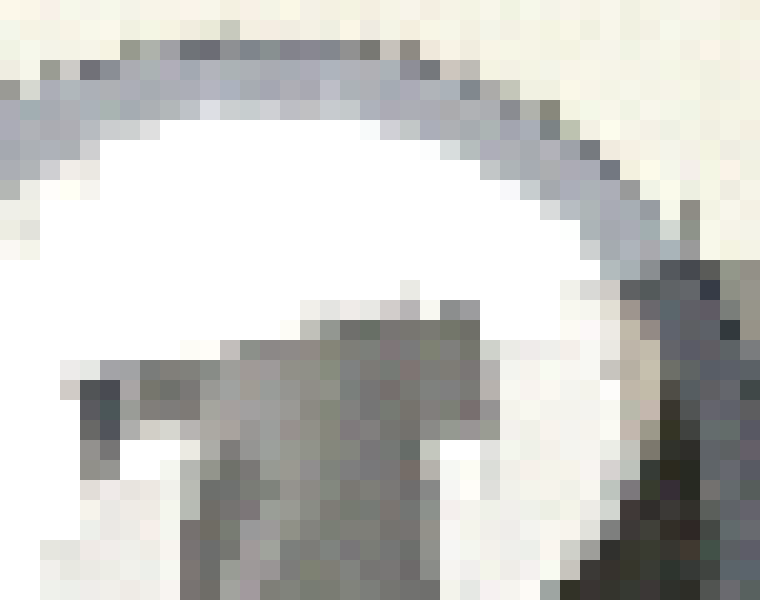

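Request:
{"method": "jog_arm", "body": {"commands": [[[-0.04,-0.05,0.04],[0,0,4],-1],[[-0.04,-0.05,0.04],[0,0,8],-1],[[-0.04,-0.05,0.04],[0,0,12],-1],[[-0.04,-0.05,0.04],[0,0,12],-1]]}}

```text
t: 13.32
tcp_pos: [0.4895, 0.1463, 0.1319]
tool_rot: [0.001, 0.803, 0.596, 0.002]
wrist_force: [0.6, 0.7, 9.5]
gripper_width: 0.0253
```

Run:
```python
from h import *
show(); snap("w18"); avg(); show()
```

```text
t 13.32 tcp [0.4895 0.1463 0.1319] head 73.15 z [ 0.0047  0.0018 -1.    ] F [0.56 0.68 9.49] M [ 0.139 -0.144  0.085] w 0.0253 q [-0.51  0.35  0.2   2.01 -0.1   0.79 -0.55]
avg F [0.4  0.6  9.08] M [ 0.114 -0.135  0.029]
t 13.52 tcp [0.4896 0.1464 0.132 ] head 73.36 z [ 0.0048  0.0018 -1.    ] F [0.49 1.16 8.38] M [ 0.058 -0.165  0.068] w 0.0253 q [-0.51  0.35  0.2   2.01 -0.1   0.79 -0.55]
```

View pics/w18.png

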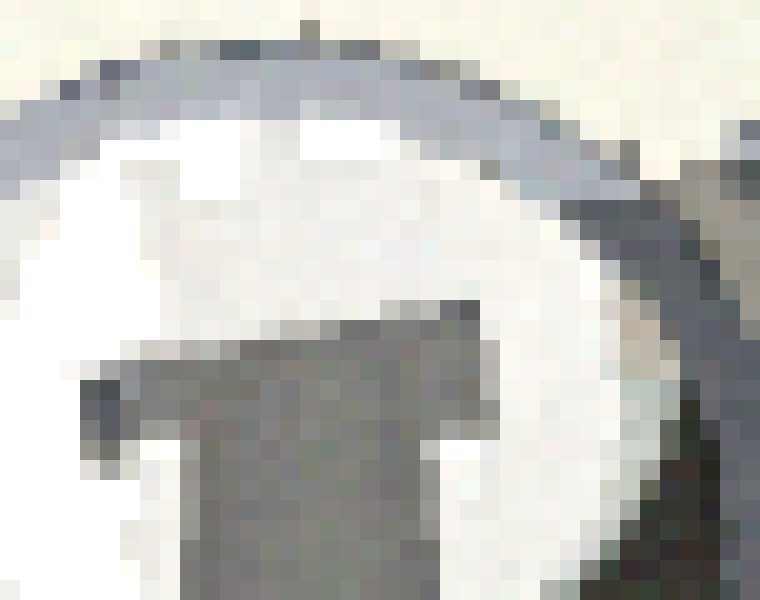

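Request:
{"method": "jog_arm", "body": {"commands": [[[-0.03,-0.05,0.02],[0,0,4],-1],[[-0.03,-0.05,0.03],[0,0,8],-1],[[-0.03,-0.05,0.03],[0,0,12],-1],[[-0.03,-0.05,0.03],[0,0,15],-1],[[-0.03,-0.05,0.03],[0,0,15],-1]]}}

```text
t: 13.93
tcp_pos: [0.4897, 0.1461, 0.1319]
tool_rot: [0.001, 0.874, 0.486, 0.003]
wrist_force: [1.7, 0.3, 8.8]
gripper_width: 0.0253
```

Run:
```python
from h import *
show(); snap("w19"); avg(); show()
```

```text
t 13.93 tcp [0.4897 0.1461 0.1319] head 58.19 z [ 0.0061  0.0018 -1.    ] F [1.67 0.35 8.76] M [-0.012 -0.481  0.077] w 0.0253 q [-0.56  0.36  0.26  2.01 -0.12  0.79 -0.78]
avg F [ 1.55 -0.54  9.17] M [-0.044 -0.49   0.022]
t 14.13 tcp [0.4898 0.146  0.1319] head 58.35 z [ 0.0062  0.0018 -1.    ] F [ 1.44 -0.9   9.88] M [-0.037 -0.478  0.061] w 0.0252 q [-0.56  0.36  0.25  2.01 -0.12  0.79 -0.78]
```

View pics/w19.png

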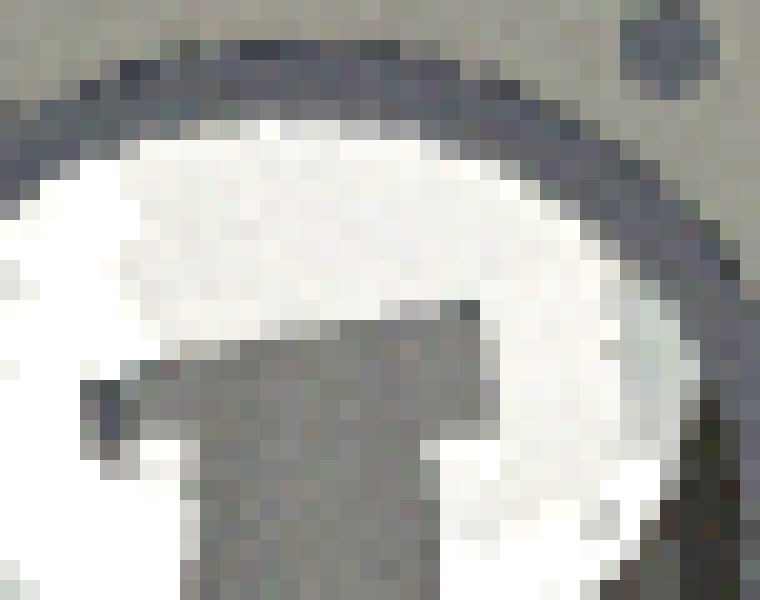

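Request:
{"method": "jog_arm", "body": {"commands": [[[-0.02,-0.01,0.02],[0,0,4],-1],[[-0.02,-0.01,0.02],[0,0,8],-1],[[-0.02,-0.01,0.02],[0,0,12],-1],[[-0.02,-0.01,0.02],[0,0,16],-1],[[-0.02,-0.01,0.02],[0,0,16],-1]]}}

```text
t: 14.55
tcp_pos: [0.4899, 0.1456, 0.1318]
tool_rot: [0.001, 0.933, 0.359, 0.003]
wrist_force: [2.6, -0.3, 8.4]
gripper_width: 0.0253
```

Run:
```python
from h import *
show(); snap("w20"); avg(); show()
```

```text
t 14.55 tcp [0.4899 0.1456 0.1318] head 42.13 z [ 0.0068  0.0015 -1.    ] F [ 2.62 -0.27  8.37] M [-0.275 -0.678  0.031] w 0.0253 q [-0.61  0.36  0.32  2.01 -0.15  0.79 -1.04]
avg F [ 1.88 -0.97  9.23] M [-0.264 -0.675  0.012]
t 14.75 tcp [0.4899 0.1456 0.1318] head 42.34 z [ 0.0068  0.0015 -1.    ] F [ 2.06 -0.6   8.97] M [-0.259 -0.685  0.014] w 0.0252 q [-0.61  0.36  0.32  2.01 -0.15  0.79 -1.03]
```

View pics/w20.png

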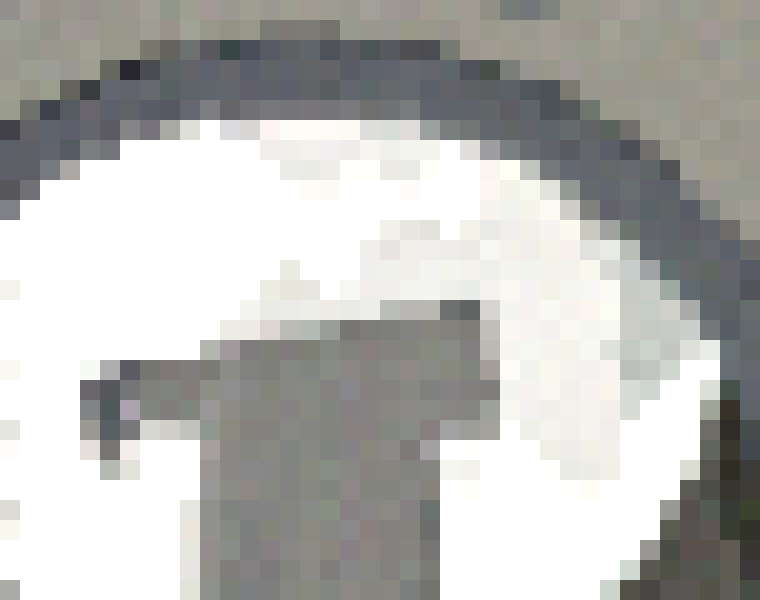

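Request:
{"method": "jog_arm", "body": {"commands": [[[-0.01,0.01,0.01],[0,0,3],-1],[[-0.01,0.01,0.01],[0,0,6],-1],[[-0.01,0.01,0.01],[0,0,8],-1],[[-0.01,0.01,0.01],[0,0,8],-1]]}}

```text
t: 15.08
tcp_pos: [0.49, 0.1454, 0.1317]
tool_rot: [0.0, 0.956, 0.294, 0.004]
wrist_force: [2.3, -1.5, 9.1]
gripper_width: 0.0256
```

Run:
```python
from h import *
show(); snap("w21"); avg(4); show()
```

```text
t 15.08 tcp [0.49   0.1454 0.1317] head 34.22 z [ 0.007   0.0015 -1.    ] F [ 2.31 -1.54  9.09] M [-0.3   -0.713  0.05 ] w 0.0256 q [-0.63  0.36  0.35  2.01 -0.17  0.79 -1.16]
avg F [ 2.22 -0.86  9.2 ] M [-0.274 -0.676  0.009]
t 15.33 tcp [0.49   0.1454 0.1317] head 34.33 z [ 0.0068  0.0015 -1.    ] F [ 2.16 -0.28  9.52] M [-0.279 -0.71  -0.009] w 0.0254 q [-0.63  0.36  0.35  2.01 -0.17  0.79 -1.16]
```

View pics/w21.png

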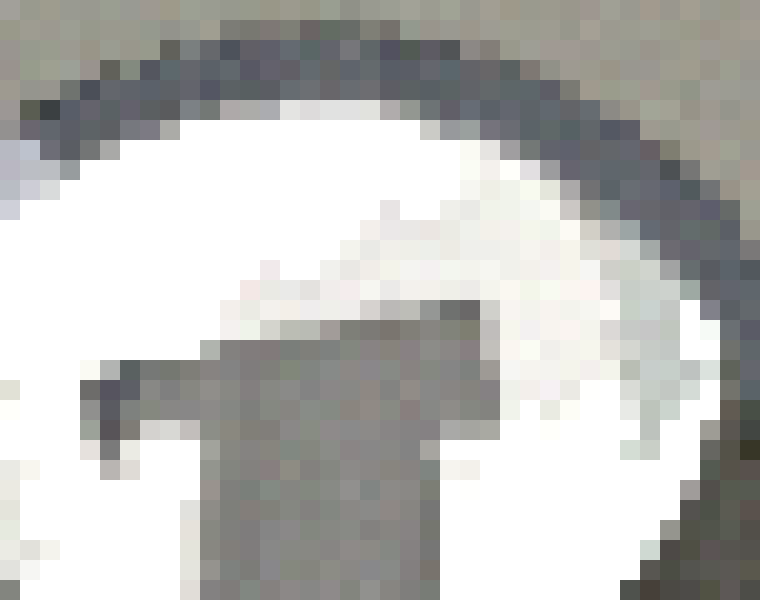

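Request:
{"method": "jog_arm", "body": {"commands": [[[0,0,0],[0,0,1],-1],[[0,0,0],[0,0,2],-1],[[0,0,0],[0,0,2],-1]]}}

```text
t: 15.58
tcp_pos: [0.49, 0.1453, 0.1317]
tool_rot: [0.0, 0.961, 0.278, 0.004]
wrist_force: [2.6, -1.3, 9.7]
gripper_width: 0.0254
```

Run:
```python
from h import *
show(); avg(4); show()
```

```text
t 15.58 tcp [0.49   0.1453 0.1317] head 32.28 z [ 0.0069  0.0014 -1.    ] F [ 2.56 -1.33  9.74] M [-0.304 -0.743  0.059] w 0.0254 q [-0.64  0.36  0.35  2.01 -0.17  0.79 -1.19]
avg F [ 2.66 -0.93  9.45] M [-0.311 -0.698  0.039]
t 15.78 tcp [0.49   0.1453 0.1317] head 32.33 z [ 0.0069  0.0014 -1.    ] F [ 3.07 -1.53  9.38] M [-0.315 -0.681  0.04 ] w 0.025 q [-0.64  0.36  0.35  2.01 -0.17  0.79 -1.19]
```

Request:
{"method": "jog_arm", "body": {"commands": [[[0,0,0],[0,0,1],-1],[[0,0,0],[0,0,1.5],-1],[[0,0,0],[0,0,1.5],-1]]}}

```text
t: 16.03
tcp_pos: [0.4901, 0.1453, 0.1317]
tool_rot: [0.0, 0.964, 0.266, 0.004]
wrist_force: [2.5, -1.1, 9.8]
gripper_width: 0.0251
```

Run:
```python
from h import *
show(); avg(4); show(); snap("w22")
```

```text
t 16.03 tcp [0.4901 0.1453 0.1317] head 30.8 z [ 0.007   0.0014 -1.    ] F [ 2.48 -1.12  9.78] M [-0.295 -0.666  0.06 ] w 0.0251 q [-0.64  0.36  0.36  2.01 -0.18  0.79 -1.21]
avg F [ 2.35 -1.19  8.98] M [-0.35  -0.696  0.047]
t 16.23 tcp [0.49   0.1453 0.1317] head 30.83 z [ 0.0069  0.0014 -1.    ] F [ 2.81 -1.19  9.45] M [-0.34  -0.723  0.069] w 0.0254 q [-0.64  0.36  0.36  2.01 -0.18  0.79 -1.21]
```

View pics/w22.png

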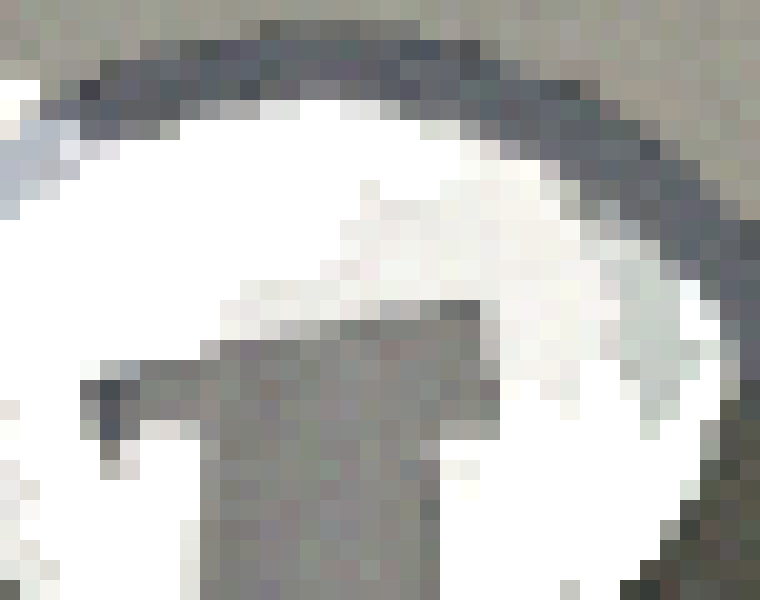

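Request:
{"method": "jog_arm", "body": {"commands": [[[0,0,0],[0,0,0.5],-1],[[0,0,0],[0,0,1],-1],[[0,0,0],[0,0,1],-1]]}}

```text
t: 16.53
tcp_pos: [0.49, 0.1452, 0.1317]
tool_rot: [0.0, 0.966, 0.257, 0.004]
wrist_force: [1.9, -1.8, 9.3]
gripper_width: 0.0254
```

Run:
```python
from h import *
show(); avg(5); show()
```

```text
t 16.53 tcp [0.49   0.1452 0.1317] head 29.8 z [ 0.007   0.0014 -1.    ] F [ 1.93 -1.8   9.34] M [-0.34  -0.744  0.063] w 0.0254 q [-0.64  0.36  0.36  2.01 -0.18  0.79 -1.23]
avg F [ 1.9  -0.96  9.38] M [-0.363 -0.707  0.027]
t 16.78 tcp [0.49   0.1452 0.1317] head 29.83 z [ 0.007   0.0014 -1.    ] F [ 1.34 -0.97  9.23] M [-0.341 -0.705 -0.026] w 0.0255 q [-0.64  0.36  0.36  2.01 -0.18  0.79 -1.23]
```

Request:
{"method": "jog_arm", "body": {"commands": [[[0,0,0],[0,0,0.5],-1],[[0,0,0],[0,0,1],-1],[[0,0,0],[0,0,1],-1]]}}

```text
t: 17.03
tcp_pos: [0.49, 0.1452, 0.1317]
tool_rot: [0.0, 0.969, 0.249, 0.004]
wrist_force: [2.1, -0.9, 9.3]
gripper_width: 0.0253
```

Run:
```python
from h import *
show(); avg(5); show()
```

```text
t 17.03 tcp [0.49   0.1452 0.1317] head 28.8 z [ 0.0069  0.0013 -1.    ] F [ 2.09 -0.87  9.26] M [-0.424 -0.74   0.038] w 0.0253 q [-0.65  0.37  0.37  2.01 -0.18  0.79 -1.24]
avg F [ 1.94 -1.35  9.03] M [-0.37  -0.689  0.037]
t 17.28 tcp [0.49   0.1452 0.1317] head 28.83 z [ 0.007   0.0013 -1.    ] F [ 2.22 -1.16  9.12] M [-0.376 -0.673  0.036] w 0.025 q [-0.65  0.37  0.37  2.01 -0.18  0.79 -1.24]
```

Request:
{"method": "jog_arm", "body": {"commands": [[[0,0,0],[0,0,0.5],-1],[[0,0,0],[0,0,1],-1],[[0,0,0],[0,0,1],-1]]}}

```text
t: 17.53
tcp_pos: [0.4901, 0.1452, 0.1317]
tool_rot: [0.0, 0.971, 0.24, 0.004]
wrist_force: [2.1, -1.1, 8.1]
gripper_width: 0.0252
```

Run:
```python
from h import *
snap("w23");show(); avg(5); show()
```

```text
t 17.58 tcp [0.49   0.1452 0.1317] head 27.82 z [ 0.0069  0.0013 -1.    ] F [ 2.06 -1.88  9.22] M [-0.347 -0.695  0.043] w 0.0253 q [-0.65  0.37  0.37  2.01 -0.18  0.79 -1.26]
avg F [ 2.52 -1.43  9.02] M [-0.398 -0.713  0.056]
t 17.83 tcp [0.49   0.1452 0.1317] head 27.83 z [ 0.007   0.0013 -1.    ] F [ 2.6  -1.52  9.34] M [-0.371 -0.71   0.099] w 0.0261 q [-0.65  0.37  0.37  2.01 -0.18  0.79 -1.26]
```

View pics/w23.png

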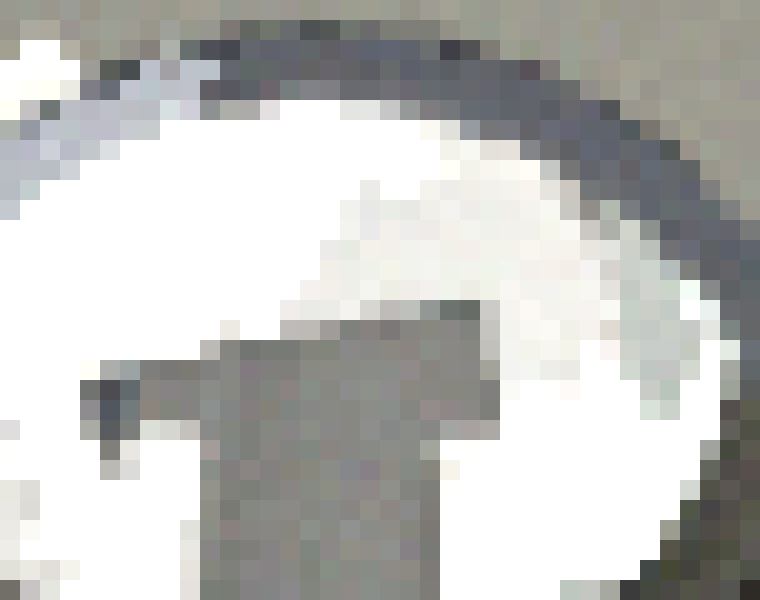

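Run:
```python
from h import *
avg(6); show()
```

```text
avg F [ 1.78 -1.08  9.14] M [-0.385 -0.721  0.042]
t 18.13 tcp [0.49   0.1452 0.1317] head 27.83 z [ 0.0069  0.0013 -1.    ] F [ 2.51 -0.77  8.27] M [-0.445 -0.711  0.051] w 0.0251 q [-0.65  0.37  0.37  2.01 -0.18  0.79 -1.26]
```

Request:
{"method": "jog_arm", "body": {"commands": [[[0,0,0],[0,0,0.4],-1],[[0,0,0],[0,0,0.8],-1],[[0,0,0],[0,0,0.8],-1]]}}

```text
t: 18.38
tcp_pos: [0.49, 0.1452, 0.1317]
tool_rot: [0.0, 0.972, 0.233, 0.004]
wrist_force: [1.8, -1.6, 9.2]
gripper_width: 0.0257
```

Run:
```python
from h import *
avg(7); show()
```

```text
avg F [ 2.68 -1.08  9.38] M [-0.382 -0.696  0.058]
t 18.73 tcp [0.4901 0.1452 0.1317] head 27.03 z [ 0.007   0.0013 -1.    ] F [ 2.89 -1.26  9.65] M [-0.364 -0.702  0.086] w 0.0251 q [-0.65  0.37  0.37  2.01 -0.18  0.79 -1.27]
```

Request:
{"method": "jog_arm", "body": {"commands": [[[0,0,0],[0,0,0.5],-1],[[0,0,0],[0,0,1],-1],[[0,0,0],[0,0,1],-1]]}}

```text
t: 18.98
tcp_pos: [0.49, 0.1452, 0.1317]
tool_rot: [0.0, 0.974, 0.225, 0.004]
wrist_force: [2.2, -1.4, 9.0]
gripper_width: 0.0255
```

Run:
```python
from h import *
avg(7); show();snap("w24")
```

```text
avg F [ 2.39 -1.21  9.28] M [-0.372 -0.72   0.063]
t 19.33 tcp [0.49   0.1452 0.1317] head 26.03 z [ 0.0069  0.0013 -1.    ] F [ 3.05 -1.26  9.15] M [-0.409 -0.681  0.077] w 0.0252 q [-0.66  0.37  0.38  2.01 -0.19  0.79 -1.29]
```

View pics/w24.png

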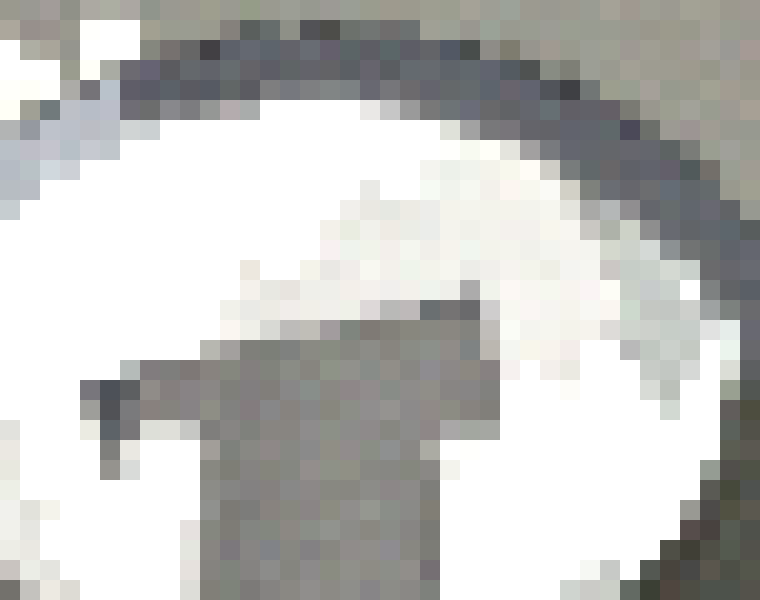

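Request:
{"method": "jog_arm", "body": {"commands": [[[0,0,0],[0,0,0.5],-1],[[0,0,0],[0,0,1],-1],[[0,0,0],[0,0,1.2],-1]]}}

```text
t: 19.63
tcp_pos: [0.49, 0.1452, 0.1317]
tool_rot: [0.0, 0.977, 0.215, 0.004]
wrist_force: [2.9, -1.6, 9.0]
gripper_width: 0.0253
```

Run:
```python
from h import *
avg(7); show();snap("w25")
```

```text
avg F [ 2.6  -1.42  9.39] M [-0.386 -0.724  0.068]
t 19.98 tcp [0.4901 0.1452 0.1317] head 24.84 z [ 0.007   0.0013 -1.    ] F [ 3.09 -1.88  8.96] M [-0.369 -0.727  0.058] w 0.0249 q [-0.66  0.37  0.38  2.01 -0.19  0.79 -1.31]
```

View pics/w25.png

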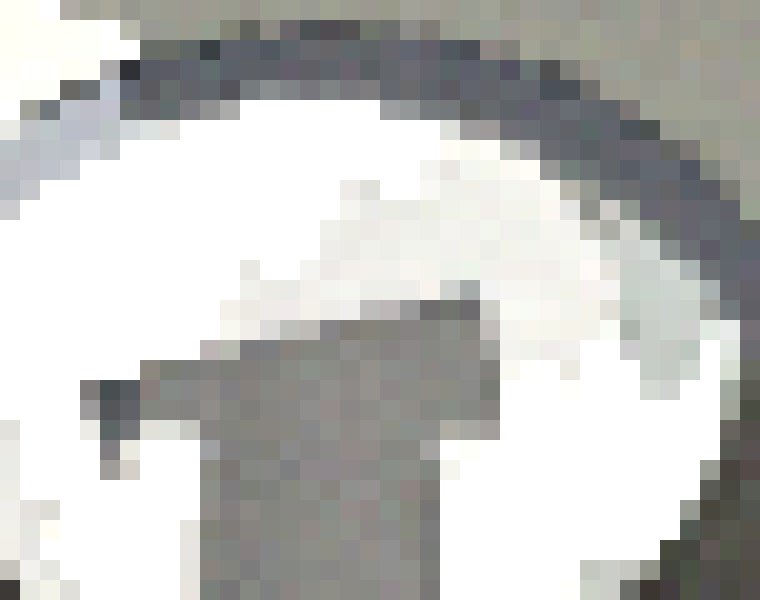

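Request:
{"method": "jog_arm", "body": {"commands": [[[0,0,0],[0,0,-3],-1],[[0,0,0],[0,0,-4],-1],[[0,0,-0.1],[0,0,-4],-1],[[0,0,-0.3],[0,0,-4],-1],[[0,0,-0.5],[0,0,-4],-1],[[0,0,-0.7],[0,0,-4],-1],[[0,0,-0.9],[0,0,-4],-1]]}}

```text
t: 20.62
tcp_pos: [0.4882, 0.1462, 0.1392]
tool_rot: [-0.0, 0.968, 0.249, 0.002]
wrist_force: [4.9, 2.9, -2.8]
gripper_width: 0.0255
```

Request:
{"method": "jog_arm", "body": {"commands": [[[0,0,-0.2],[0,0,0],-1],[[0,0,-0.5],[0,0,0],-1],[[0,0,-1],[0,0,0],-1],[[0,0,-2],[0,0,0],-1],[[-1,0,-3],[0,0,0],-1],[[-2.5,0,-3],[0,0,0],-1],[[-2.5,0,-3],[0,0,0],-1],[[-2.5,0,-3],[0,0,0],-1]]}}

```text
t: 21.28
tcp_pos: [0.464, 0.1328, 0.1692]
tool_rot: [-0.0, 0.969, 0.249, -0.0]
wrist_force: [0.6, -0.5, -0.5]
gripper_width: 0.0255
```

Run:
```python
from h import *
show(); w=bot.read_camera("wrist");np.save("w26.npy",w,allow_pickle=True)
cv2.imwrite("pics/w26.png",cv2.resize(w["image"][100:220,250:390,::-1],None,fx=5,fy=5,interpolation=cv2.INTER_CUBIC))
```

```text
t 21.28 tcp [0.464  0.1328 0.1692] head 28.83 z [-5.e-04  4.e-04 -1.e+00] F [ 0.58 -0.52 -0.48] M [ 0.004 -0.02   0.027] w 0.0255 q [-0.67  0.26  0.39  2.04 -0.13  0.86 -1.28]
```

View pics/w26.png

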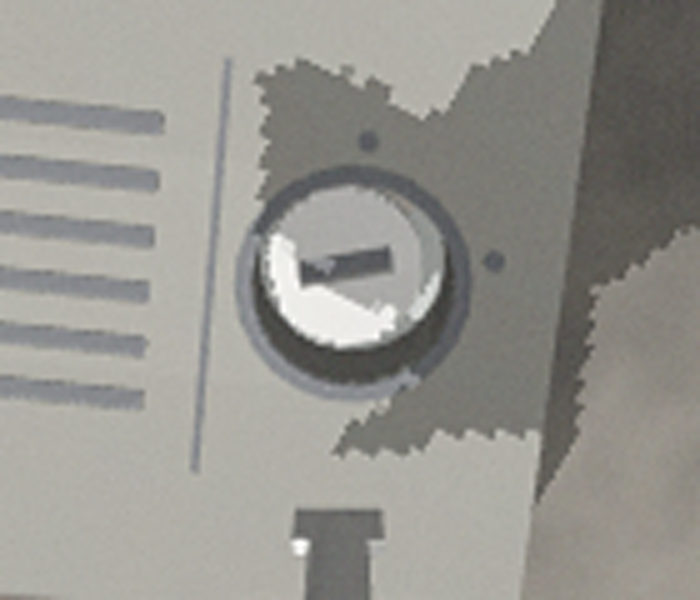

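Run:
```python
from h import *
w=np.load("w26.npy",allow_pickle=True).item()
f=lambda u,o=(250,100),k=5:[o[0]+(u[0]+.5)/k-.5,o[1]+(u[1]+.5)/k-.5]
A=lambda a,b,z:(lambda d:(np.degrees(np.arctan2(d[1],d[0]))%180,np.linalg.norm(d)))(plane(w,f(b),z)-plane(w,f(a),z))
s=A((301,275),(391,257),.051);l=A((195,470),(228,60),.058);l2=A((535,500),(600,30),.058)
print(s,l,l2,"turn",np.radians((l[0]-s[0])%180))
s=A((301,263),(389,248),.051);print(s); s=A((305,284),(393,268),.051);print(s)
print("disc width",A((262,265),(447,265),.051))
```

```text
(np.float64(130.19490392884492), np.float64(0.013529051028268695)) (np.float64(23.136101100985343), np.float64(0.059601308888415624)) (np.float64(22.994093671597764), np.float64(0.06837540359165954)) turn 1.2730640510002273
(np.float64(128.53031855946745), np.float64(0.013136455871536007))
(np.float64(129.19963608977787), np.float64(0.013203953196268598))
disc width (np.float64(118.80290536194605), np.float64(0.027266561510751304))
```

Request:
{"method": "jog_arm", "body": {"commands": [[[-2,0,-1],[0,0,0],-1],[[-4,0,-2],[0,0,0],-1],[[-4,0,-2],[0,0,0],-1],[[-4,0,-2],[0,0,0],-1],[[-4,0,-2],[0,0,0],-1]]}}

```text
t: 21.75
tcp_pos: [0.4305, 0.1143, 0.189]
tool_rot: [-0.0, 0.968, 0.249, 0.001]
wrist_force: [0.4, -0.1, -1.1]
gripper_width: 0.0255
```

Run:
```python
from h import *
show(); w=bot.read_camera("wrist");np.save("w27.npy",w,allow_pickle=True)
cv2.imwrite("pics/w27.png",cv2.resize(w["image"][60:180,260:400,::-1],None,fx=5,fy=5,interpolation=cv2.INTER_CUBIC))
go([.5616,-.2438,.25],119.74)
```

```text
t 21.75 tcp [0.4305 0.1143 0.189 ] head 28.87 z [ 1.1e-03  5.0e-04 -1.0e+00] F [ 0.36 -0.08 -1.06] M [ 0.031  0.001 -0.063] w 0.0255 q [-0.69  0.16  0.4   2.11 -0.08  0.88 -1.3 ]
shift cm [-5.8  37.69 -6.12] rot deg [ 4.000e-02 -2.000e-02 -9.087e+01]
```

View pics/w27.png

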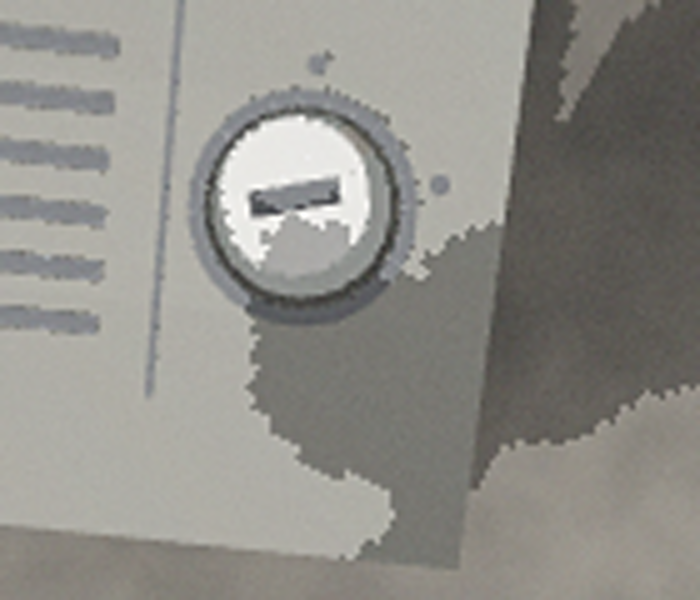

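Run:
```python
from h import *
a=np.load("w26.npy",allow_pickle=True).item();b=np.load("w27.npy",allow_pickle=True).item()
f=lambda u,o,k=5:[o[0]+(u[0]+.5)/k-.5,o[1]+(u[1]+.5)/k-.5]
print(tri(a,f((347,266),(250,100)),b,f((295,196),(260,60))))
# dots on the cover as a check (z=.058)
print(tri(a,f((369,141),(250,100)),b,f((318,64),(260,60))),tri(a,f((495,262),(250,100)),b,f((440,185),(260,60))))
```

```text
(array([0.48807807, 0.14445289, 0.05141604]), np.float64(0.00021930523876286656))
(array([0.5060566 , 0.1507276 , 0.05755139]), np.float64(3.1249022467912423e-05)) (array([0.49984957, 0.12661455, 0.05824301]), np.float64(6.671695416656746e-05))
```

The slot top triangulates at 51.4 mm. That matches its unpressed height before the turn, and cover marks measured the same way come out at 58 mm, so it has sprung up. The turn measures about 1.28 rad. Next I return the screwdriver.

Request:
{"method": "jog_arm", "body": {"commands": [[[-1,2,-3],[0,0,0],-1],[[-2,6,-6],[0,0,-7],-1],[[-3,10,-6],[0,0,-14],-1],[[-4,14,-6],[0,0,-21],-1],[[-5,18,-6],[0,0,-28],-1],[[-5,22,-6],[0,0,-35],-1],[[-6,26,-6],[0,0,-42],-1],[[-6,29,-6],[0,0,-49],-1]]}}

```text
t: 22.47
tcp_pos: [0.5029, -0.1332, 0.2485]
tool_rot: [-0.0, 0.815, 0.579, -0.0]
wrist_force: [0.6, 0.5, -1.7]
gripper_width: 0.0254
```

Run:
```python
from h import *
show(); go([.5616,-.2438,.25],119.74)
```

```text
t 22.47 tcp [ 0.5029 -0.1332  0.2485] head 70.83 z [-5.e-04 -1.e-04 -1.e+00] F [ 0.58  0.47 -1.67] M [ 0.034 -0.01   0.024] w 0.0254 q [-0.27  0.24  0.56  1.88 -0.15  1.06  0.01]
shift cm [-8.51  9.18 -0.15] rot deg [-3.000e-02  0.000e+00 -4.891e+01]
```

Request:
{"method": "jog_arm", "body": {"commands": [[[-2,3,0],[0,0,-7],-1],[[-4,6,0],[0,0,-14],-1],[[-6,8,0],[0,0,-21],-1],[[-7,8,0],[0,0,-28],-1],[[-7,8,0],[0,0,-35],-1],[[-7,8,0],[0,0,-42],-1],[[-7,8,0],[0,0,-42],-1],[[-7,8,0],[0,0,-42],-1]]}}

```text
t: 23.13
tcp_pos: [0.5544, -0.2246, 0.248]
tool_rot: [-0.001, 0.557, 0.83, -0.0]
wrist_force: [-0.8, 0.5, -1.0]
gripper_width: 0.0252
```

Run:
```python
from h import *
bot.read_camera("top");show(); go([.5616,-.2438,.25],119.74)
```

```text
t 23.18 tcp [ 0.5543 -0.2245  0.2483] head 112.29 z [-8.e-04  3.e-04 -1.e+00] F [ 0.53  0.58 -0.92] M [ 0.005 -0.03  -0.032] w 0.0255 q [ 0.    0.38  0.44  1.69 -0.18  1.11  0.88]
shift cm [-2.06 -0.06 -0.18] rot deg [-0.03 -0.03 -7.45]
```

Request:
{"method": "jog_arm", "body": {"commands": [[[-1,0,0],[0,0,-4],-1],[[-2.05,-0.05,0],[0,0,-7.5],-1],[[-2.05,-0.05,0],[0,0,-7.5],-1],[[-2.05,-0.05,0],[0,0,-7.5],-1],[[-2.05,-0.05,0],[0,0,-7.5],-1]]}}

```text
t: 23.6
tcp_pos: [0.5613, -0.2431, 0.2486]
tool_rot: [-0.0, 0.501, 0.865, 0.0]
wrist_force: [0.1, -0.2, -0.7]
gripper_width: 0.0253
```

Run:
```python
from h import *
bot.read_camera("top");show(); go([.5616,-.2438,.18],119.74)
w=bot.read_camera("wrist");cv2.imwrite("pics/w28.png",cv2.resize(w["image"][130:270,230:410,::-1],None,fx=4,fy=4,interpolation=cv2.INTER_CUBIC));np.save("w28.npy",w,allow_pickle=True)
```

```text
t 23.65 tcp [ 0.5613 -0.2429  0.2487] head 119.89 z [-6.e-04  7.e-04 -1.e+00] F [ 0.32 -0.23 -0.81] M [ 0.002 -0.001  0.007] w 0.0249 q [ 0.05  0.4   0.41  1.66 -0.18  1.12  1.03]
shift cm [-0.1  -0.02  6.87] rot deg [-0.01 -0.05  0.15]
```

View pics/w28.png

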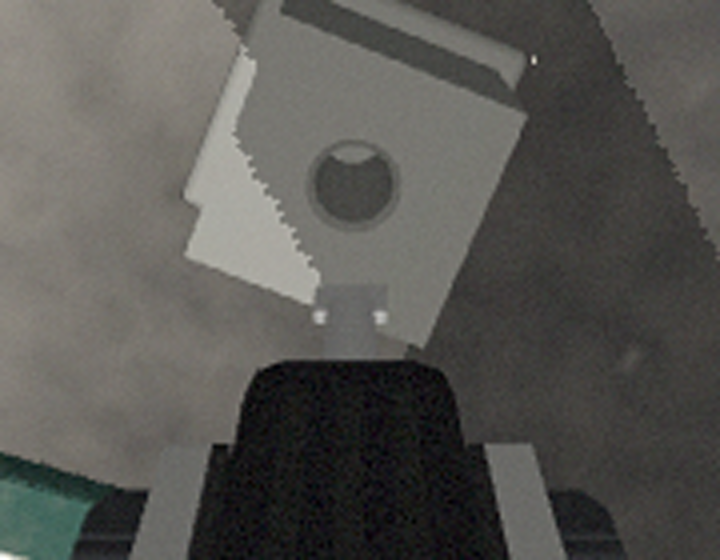

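Run:
```python
from h import *
w=np.load("w28.npy",allow_pickle=True).item();p,R,s=tool()
f=lambda u,o=(230,130),k=4:[o[0]+(u[0]+.5)/k-.5,o[1]+(u[1]+.5)/k-.5]
h=plane(w,f((353,186)),.075);print(h,R.inv().apply(h-p)*1000, "dia",np.linalg.norm(plane(w,f((306,186)),.075)-plane(w,f((400,186)),.075)))
o,d=ray(w,f((350,286)));o=R.inv().apply(o-p);d=R.inv().apply(d);print("tip +x edge",(o+d*(.0904-o[2])/d[2])*1000)
```

```text
[ 0.56279394 -0.24501205  0.075     ] [-2.67379730e+00  1.60635192e-01  1.73748274e+02] dia 0.02138060515855142
tip +x edge [-0.80758741 -0.60470071 90.4       ]
```

Request:
{"method": "jog_arm", "body": {"commands": [[[-0.08,0.03,2],[0,0,0],-1],[[-0.08,0.03,4],[0,0,0],-1],[[-0.08,0.03,5],[0,0,0],-1],[[-0.08,0.03,6],[0,0,0],-1],[[-0.08,0.03,7],[0,0,0],-1],[[-0.08,0.03,7.5],[0,0,0],-1],[[-0.08,0.03,7.5],[0,0,0],-1]]}}

```text
t: 24.28
tcp_pos: [0.5615, -0.244, 0.1727]
tool_rot: [-0.001, 0.5, 0.866, -0.0]
wrist_force: [0.3, 0.4, -1.6]
gripper_width: 0.0252
```

Run:
```python
from h import *
show(); go([.5616,-.2438,.1004],119.74)
w=bot.read_camera("wrist");cv2.imwrite("pics/w29.png",cv2.resize(w["image"][130:270,230:410,::-1],None,fx=4,fy=4,interpolation=cv2.INTER_CUBIC))
```

```text
t 24.28 tcp [ 0.5615 -0.244   0.1727] head 119.97 z [-1.9e-03  7.0e-04 -1.0e+00] F [ 0.27  0.36 -1.63] M [ 0.004 -0.01  -0.007] w 0.0252 q [ 0.07  0.48  0.39  1.73 -0.22  0.98  1.07]
shift cm [0.   0.03 7.23] rot deg [-0.07 -0.09  0.23]
```

View pics/w29.png

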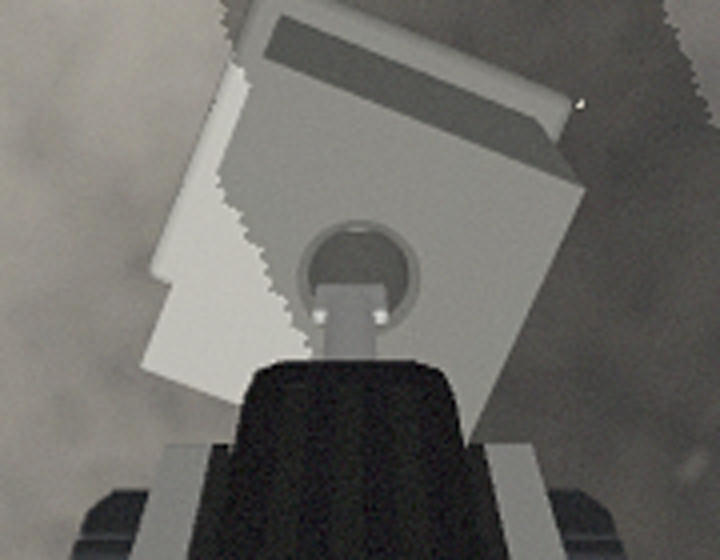

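Request:
{"method": "jog_arm", "body": {"commands": [[[0,0.07,0],[0,0,0],-1],[[0,0.07,1],[0,0,0],-1],[[0,0.07,2],[0,0,0],-1],[[0,0.07,3],[0,0,0],-1],[[0,0.07,3],[0,0,0],-1]]}}

```text
t: 24.75
tcp_pos: [0.5608, -0.2431, 0.1409]
tool_rot: [-0.002, 0.5, 0.866, -0.0]
wrist_force: [-0.9, 0.1, -0.3]
gripper_width: 0.0252
```

Request:
{"method": "jog_arm", "body": {"commands": [[[0,0,1],[0,0,0],-1],[[0,0,2],[0,0,0],-1],[[0,0,3],[0,0,0],-1],[[0,0,3.7],[0,0,0],-1],[[0,0,3.7],[0,0,0],-1]]}}

```text
t: 25.17
tcp_pos: [0.5612, -0.2434, 0.1045]
tool_rot: [-0.002, 0.5, 0.866, -0.0]
wrist_force: [-0.5, 0.2, -0.3]
gripper_width: 0.0254
```

Run:
```python
from h import *
show(); go([.5616,-.2438,.1004],119.74)
w=bot.read_camera("wrist");cv2.imwrite("pics/w30.png",cv2.resize(w["image"][130:270,230:410,::-1],None,fx=4,fy=4,interpolation=cv2.INTER_CUBIC))
```

```text
t 25.17 tcp [ 0.5612 -0.2434  0.1045] head 119.98 z [-0.0036  0.0013 -1.    ] F [-0.48  0.21 -0.25] M [-0.032  0.031 -0.04 ] w 0.0254 q [ 0.09  0.57  0.36  1.77 -0.26  0.85  1.1 ]
shift cm [-0.06  0.01  0.41] rot deg [-0.14 -0.17  0.24]
```

View pics/w30.png

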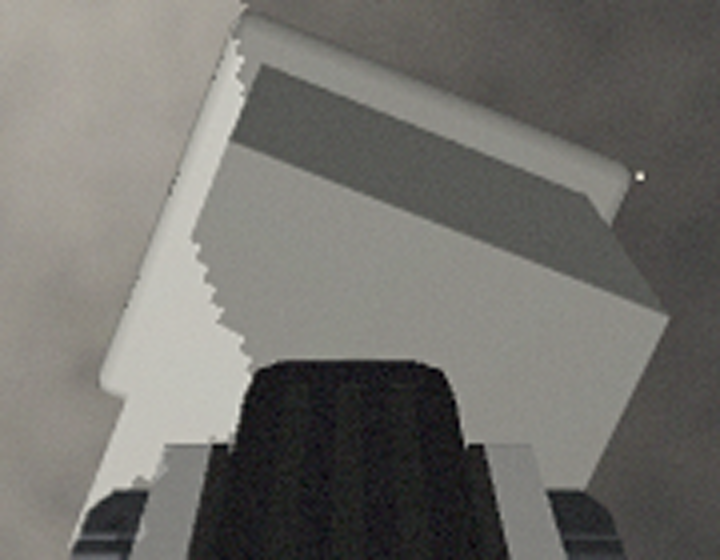

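Request:
{"method": "jog_arm", "body": {"commands": [[[-0.05,0.01,0.1],[0.1,0.2,0],-1],[[-0.05,0.01,0.2],[0.1,0.2,0],-1],[[-0.05,0.01,0.3],[0.1,0.2,0],-1],[[-0.05,0.01,0.35],[0.1,0.2,0],-1],[[-0.05,0.01,0.35],[0.1,0.2,0],-1]]}}

```text
t: 25.63
tcp_pos: [0.5631, -0.2444, 0.1035]
tool_rot: [-0.002, 0.5, 0.866, 0.0]
wrist_force: [-0.5, -0.4, -1.0]
gripper_width: 0.0251
```

Run:
```python
from h import *
show(); avg(3)
```

```text
t 25.63 tcp [ 0.5631 -0.2444  0.1035] head 119.98 z [-0.0031  0.0022 -1.    ] F [-0.5  -0.37 -1.05] M [-0.012  0.003 -0.001] w 0.0251 q [ 0.1   0.58  0.36  1.76 -0.26  0.85  1.1 ]
avg F [-0.1  -0.2  -1.31] M [-0.015 -0.008  0.004]
```

Request:
{"method": "jog_arm", "body": {"commands": [[[0,0,0.1],[0,0,0],-1],[[0,0,0.2],[0,0,0],-1],[[0,0,0.2],[0,0,0],-1]]}}

```text
t: 26.03
tcp_pos: [0.5628, -0.2443, 0.1011]
tool_rot: [-0.002, 0.5, 0.866, 0.0]
wrist_force: [0.0, 0.2, -1.3]
gripper_width: 0.0254
```

Run:
```python
from h import *
avg(2);show(); go([.5616,-.2438,.1004],119.74)
```

```text
avg F [-0.01  0.04 -1.05] M [ 0.016 -0.01  -0.003]
t 26.13 tcp [ 0.5629 -0.2444  0.1012] head 119.98 z [-0.0036  0.0023 -1.    ] F [ 0.57  0.23 -0.96] M [ 0.045  0.035 -0.003] w 0.025 q [ 0.1   0.58  0.36  1.76 -0.26  0.85  1.1 ]
shift cm [ 0.12 -0.08  0.09] rot deg [-0.11 -0.22  0.24]
```

Fine lowering to contact, with a small lateral correction and the tilt levelled.

Request:
{"method": "jog_arm", "body": {"commands": [[[0.06,-0.08,0.03],[-0.1,-0.2,0],-1],[[0.06,-0.08,0.06],[-0.1,-0.2,0],-1],[[0.06,-0.08,0.09],[-0.1,-0.2,0],-1],[[0.06,-0.08,0.09],[-0.1,-0.2,0],-1]]}}

```text
t: 26.47
tcp_pos: [0.5619, -0.2443, 0.1005]
tool_rot: [-0.0, 0.5, 0.866, 0.0]
wrist_force: [0.3, -0.1, -1.2]
gripper_width: 0.0253
```

Run:
```python
from h import *
avg(2);show(); go([.5616,-.2438,.1004],119.74)
```

```text
avg F [ 0.59  0.15 -0.9 ] M [-0.001 -0.001 -0.024]
t 26.57 tcp [ 0.562  -0.2443  0.1005] head 119.98 z [-0.e+00  1.e-04 -1.e+00] F [ 0.71  0.26 -0.65] M [ 0.005  0.014 -0.054] w 0.0253 q [ 0.1   0.58  0.36  1.77 -0.26  0.84  1.1 ]
shift cm [ 0.06 -0.01  0.01] rot deg [ 0.   -0.    0.24]
```

Request:
{"method": "jog_arm", "body": {"commands": [[[0.04,0,0.03],[0,0,0],-1],[[0.04,0,0.06],[0,0,0],-1],[[0.04,0,0.06],[0,0,0],-1]]}}

```text
t: 26.82
tcp_pos: [0.562, -0.2443, 0.1004]
tool_rot: [0.0, 0.5, 0.866, 0.0]
wrist_force: [-1.8, 0.4, 4.2]
gripper_width: 0.0253
```

Run:
```python
from h import *
avg(2);show()
```

```text
avg F [-0.55  0.16  5.03] M [-0.037  0.335  0.009]
t 26.92 tcp [ 0.562  -0.2443  0.1004] head 119.97 z [ 6.e-04 -3.e-04 -1.e+00] F [-0.36 -0.18  5.64] M [-0.064  0.34  -0.01 ] w 0.0252 q [ 0.1   0.58  0.36  1.77 -0.26  0.84  1.1 ]
```

Request:
{"method": "jog_arm", "body": {"commands": [[[0,0,0],[0,0,0],-1],[[0,0,0],[0,0,0],-1],[[0,0,0],[0,0,0],-0.2],[[0,0,0],[0,0,0],0.2],[[0,0,0],[0,0,0],1],[[0,0,0],[0,0,0],1],[[0,0,0],[0,0,0],1],[[0,0,0],[0,0,0],1]], "force": 20}}

```text
t: 27.58
tcp_pos: [0.5617, -0.2439, 0.0997]
tool_rot: [-0.0, 0.5, 0.866, -0.0]
wrist_force: [0.3, -0.4, 0.6]
gripper_width: 0.0852
```

Run:
```python
from h import *
avg(2);show()
w=bot.read_camera("wrist");cv2.imwrite("pics/w31.png",w["image"][:,:,::-1])
```

```text
avg F [0.09 0.34 0.63] M [-0.005  0.015  0.021]
t 27.68 tcp [ 0.5617 -0.2439  0.0998] head 119.98 z [-2.e-04  1.e-04 -1.e+00] F [ 0.4   0.74 -0.26] M [-0.041  0.034  0.039] w 0.0854 q [ 0.1   0.58  0.36  1.77 -0.26  0.84  1.1 ]
```

View pics/w31.png

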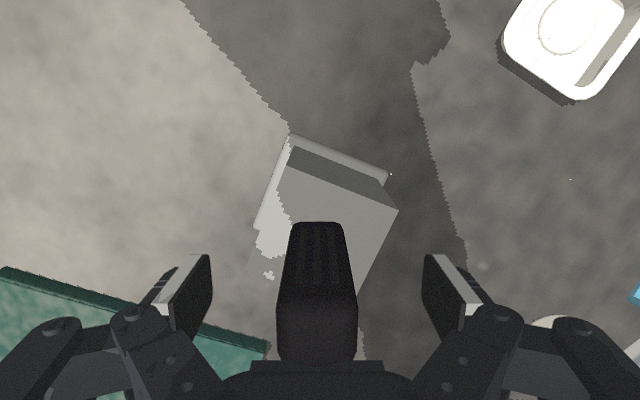

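Released, and the handle stands where it was at the start with the pads clear on both sides. I'll rise straight up.

Request:
{"method": "jog_arm", "body": {"commands": [[[0,0,-1],[0,0,0],1],[[0,0,-3],[0,0,0],1],[[0,0,-6],[0,0,0],1],[[0,0,-10],[0,0,0],1],[[0,0,-14],[0,0,0],1],[[0,0,-17],[0,0,0],1],[[0,0,-17],[0,0,0],1],[[0,0,-17],[0,0,0],1]]}}

```text
t: 28.4
tcp_pos: [0.5631, -0.2447, 0.2733]
tool_rot: [0.003, 0.5, 0.866, 0.001]
wrist_force: [-0.4, 0.4, -0.0]
gripper_width: 0.0854
```

Run:
```python
from h import *
avg(2);show()
s=bot.read_camera("scene");cv2.imwrite("pics/s3.png",cv2.resize(s["image"][120:320,220:460,::-1],None,fx=3,fy=3,interpolation=cv2.INTER_CUBIC))
w=bot.read_camera("wrist");cv2.imwrite("pics/w32.png",w["image"][:,:,::-1])
t=bot.read_camera("top");cv2.imwrite("pics/t3.png",t["image"][:,:,::-1])
```

```text
avg F [ 0.13  0.36 -0.63] M [0.005 0.01  0.009]
t 28.5 tcp [ 0.5613 -0.2436  0.2696] head 119.98 z [-7.e-04  6.e-04 -1.e+00] F [-0.05 -0.47 -0.77] M [0.016 0.001 0.015] w 0.0854 q [ 0.05  0.39  0.42  1.63 -0.17  1.16  1.03]
```

View pics/s3.png

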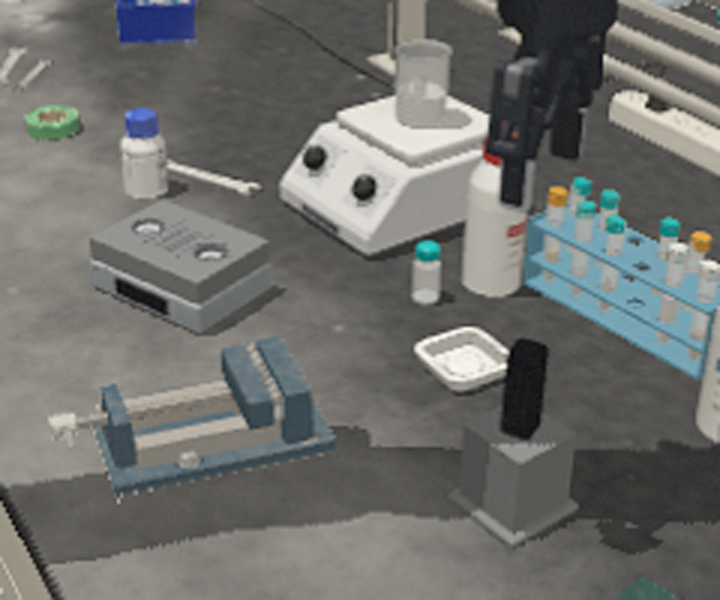

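View pics/w32.png

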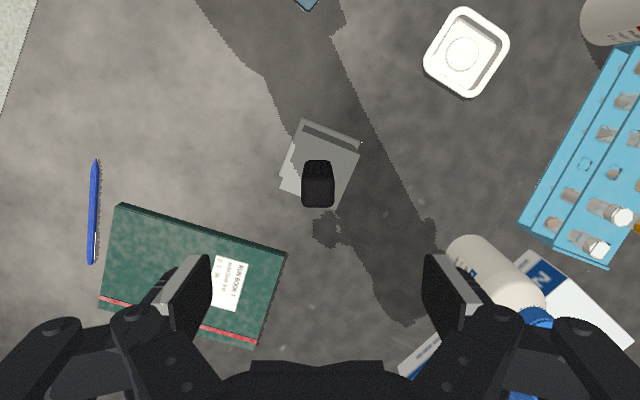

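The screwdriver stands upright and centred in its stand, the bottle and vial are where they were, and the gripper is clear of everything. I'm handing the job in.

Run:
```python
from h import *
show(); print(bot.sign_off())
```

```text
t 28.65 tcp [ 0.5608 -0.2434  0.2682] head 119.98 z [-0.003   0.0011 -1.    ] F [-0.28 -0.1  -0.22] M [ 0.011 -0.037  0.043] w 0.0859 q [ 0.05  0.39  0.42  1.63 -0.17  1.16  1.03]
the job is handed in; nothing more can be done
None
```

The open fastener is turned to its stop and has sprung back up, locked. The screwdriver is back upright in its stand, and I handed the job in at about 29 s.

- **Method:** I took the screwdriver from its stand and lined its blade up with the slot using the wrist camera. I pushed the fastener in about 4.3 mm at roughly 10 N and turned it clockwise in small steps, keeping the push on. I eased back a few degrees before lifting straight off.
- **Fastener after lift-off:** the pictures put its turn at about 1.27–1.31 rad, against the stop at 1.30. Its top measured 51.4 mm above the worktop, the same as before pressing (51.5 mm).
- **Forces on the case:** the push averaged 9–9.5 N at the wrist sensor, and the highest average twist was about 0.07 N m. Single readings were noisy, so I judged the stop by a slow rise in twist and the blade starting to rotate within the slot.
- **One thing that disagreed:** while I was lifting out of the slot, the sideways force read about 5.7 N for a moment. It had gone once the blade was clear.
- **Final check:** the last pictures show the screwdriver upright and centred in its stand, the bottle and vial where they were, and the open gripper touching nothing.

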